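Lock the filings box with its quarter-turn key

ROBOT

A 7-joint arm with a two-finger parallel gripper is mounted at the origin on a cart in front of the work surface, level with it; the furniture and walls round the work are solid. World frame = base frame: x ahead of the robot, y to its left, z up, the work surface at z = 0. Lengths are in m, angles in rad, forces in N, time in s.
With the tool pointing down it reaches from about 0.4 to 0.875 m from the base axis. Payload 19.3 kg.
Tool frame: the origin (TCP) lies at the very end of the fingers, on their centre line; the grasp point (between the pads) lies 19 mm behind it; z points along the fingers, x is the direction in which the jaws open and shut, and the axes are right-handed (so a half turn about z gives the same grasp; the last joint's range is limited). The gripper opens to 85 mm and grips with 20 to 120 N. Pads are 22 mm wide; open, the fingers measure 114 mm over their backs; the gripper's body (76 mm by 85 mm) begins 54 mm behind the grasp point. The pads swing forward as they close: fully open they stand 13 mm farther back than shut.
Start: joints at [-1.382, 0.521, -0.036, 1.599, 0.021, 1.021, -0.113], TCP at [0.16, 0.604, 0.231] pointing down, gripper open.
Joint ranges: [-2.91, 2.91], [-0.3, 2.13], [-1.5, 1.42], [0.17, 2.43], [-1.26, 4.41], [0.16, 1.93], [-2.52, 2.52]. Speed limits (rad/s): [1.89, 1.89, 2.39, 2.39, 3.01, 3.01, 3.01].

INTERFACE

Orientations are given as [roll, pitch, yaw] about the fixed x, y, z axes, in that order (R = Rz(yaw) Ry(pitch) Rx(roll)).
In Python, from workcell import observe, eyes, job_done gives the robot as it stands. The module is installed in compiled form; this text tells all that it offers.
- The arm moves only by the shell command python3 -m pendant 'ROWS' [FORCE]. ROWS is JSON, a list of rows, each an object of numbers: "dx", "dy", "dz": the shift along the tool's x, y, z in mm; "ax", "ay", "az": the turn, a rotation vector about the tool's x, y, z in degrees; "claw": the finger opening in mm, from 0 to 85.4. A call has 1 to 10 rows; each row is the pose to reach, as a shift and turn from the pose commanded when the call began, along the tool's axes at that moment; what a row does not reach only later rows make up. A row lasts 1/12 s, in which the tool goes at most 41.7 mm and 7.16 degrees, less where a joint would pass 70% of its speed; a pose out of reach is approached as far as the arm can. A call with a gripper value outside its range is refused whole. The fingers move at their own pace and stop on an object; FORCE is the grip in N (left out, the last holds). Time passes only in rows, so rows that repeat a pose let the fingers close. It gives the time, the measured TCP pose, the force and the opening at its end, in the units of the state.
- observe(): the state, without advancing time (a new reading comes with each control period).
- eyes.grab_frame(name): name is "scene" or "top" or "wrist"; returns a dict with "image" (400x640x3 uint8, blue, green, red), "fovy" (degrees; the focal length in pixels is half the picture's height over the tangent of half this angle, whatever the lens; pixels are square), "cx", "cy" (the principal point, pixels), "view" (4x4, takes a point from world to camera coordinates). Camera axes: x right, y up, looking along -z (the intrinsics and any distortion apply to the point x, -y, -z); pixel columns grow to the right and rows downward; lengths in m; the calibration is good to about 2 mm. A picture is of the moment at which its call begins. There is no depth.
- job_done(): hands the job in, once; it reports no verdict.
The state is a dict: "clock": time; "qpos": joint angles; "qd": joint speeds; "joint_efforts": joint torques, N m; "position": TCP position; "tool_rot": TCP orientation; "force": force on the tool from outside, world axes, zero at the start; "moment": the same for the moment, N m; "grip_width": finger opening in m.
Only numpy, scipy, OpenCV 4.12 (cv2) and the standard library are available. Lean on these libraries where they do the work, as an engineer would, in place of code of your own. Each camera call takes 0.05 s, during which the arm holds its last target.

TASK

Take the loose quarter-turn key out of its wooden rest, put its foot through the empty slot in the lid of the filings box, press it down against the spring and turn it about a quarter turn clockwise until it comes up against the stop, then let it spring up so that it catches, and leave it locked. Work gently: press with no more than about 12 N, stop turning as soon as the stop is felt (never twist harder than about 0.35 N m), and leave the ring box, the sanding block and the tin lid where they are.

Things in the scene. Friction and masses are not known exactly. Their poses are not given: they have to be found in the camera images.
- key_head (a point): Centre of the wing of the loose steel key: 34 mm long (x), 10 mm thick (y), 24 mm tall (z, up along the key). Below the wing (12 mm under this point) is a round collar, 28 mm across and 5 mm thick. Half a turn about z makes no difference. The key weighs about 80 g.
- key_foot (a point): Centre of the key's foot, 43 mm below key_head: a cross bar 32 mm long (x, parallel to the wing), 8 mm wide and tall, its lowest 2 mm stepped in by 1 mm. An 8 mm shank rises from it; from 12 mm above this point up to the collar (underside 26 mm above this point) it is 14 mm thick, with a tapered lower end.
- key_rest: Wooden block 64 x 52 x 34 mm high, fixed; origin under its middle. At the start the key stands upright in it, collar on its top face, foot hanging free in its 40 x 19 mm slot: lift the key out straight by 35 mm or more.
- slot (a point): Centre of the mouth of the empty slot, on top of the box's lid, 60 mm above the table; x along the slot, z up. The slot is 36 x 10.4 mm, with a 16.4 mm square hole in its middle for the thick shank, through the 13 mm lid. A spring plate waits 10 mm below the mouth: pushing the foot down on it takes 3 N at first and 0.35 N more per mm.
- press_depth (a point): Point on the slot's axis 24 mm below its mouth. With its foot's centre here (22 to 26 mm below the mouth) the key can turn, clockwise from above only; higher up, ribs under the lid block it. At 26 mm the collar lies on the rigid lid. Pressing down to here takes about 8 N.
- lock_depth (a point): Point on the slot's axis 17 mm below its mouth: the foot's centre is here when locked (collar 9 mm above the lid). The notch's middle is hidden, 66 to 96 degrees clockwise of the slot, different each time; a hard stop is felt about 3 degrees past it. Let go at the stop, or up to 5 degrees short of it, the key springs up into the notch; elsewhere it stays low.
- key: The loose key; origin at the middle of its underside (4 mm below key_foot), z up, x along the wing.
- filings_box: Grey painted steel box, 110 (x) x 190 (y) x 60 mm high, fixed; origin under its middle. The empty slot lies 45 mm from the middle towards -y. A second, identical key is already locked 55 mm from the middle towards +y, standing 38 mm above the lid: it needs nothing.
- ring_box: Bystander: small white ring box, 54 x 50 x 43 mm, loose; origin under its middle.
- sanding_block: Bystander: cork and emery sanding block, 42 x 72 x 24 mm, loose; origin under its middle.
- tin_lid: Bystander: round tin lid with small stones, 56 mm wide, 10 mm high, loose; origin under its middle.

How it is judged:
By the outcome, as a careful person would: the job done as asked, in the order asked, and still so for the second after the job is handed in, with the robot touching nothing.
It also fails if it takes over 67 s, if anything falls off the work surface, if the arm or the gripper's body presses on something with over 40 N, if the wrist force passes 120 N, or if a joint passes its speed limit or range.

## Working session

There is one attempt and no reset: what is moved stays moved. The work goes in short steps, Python scripts to look and compute and a shell command to move; the robot and the scene stay as the last step left them, time stands still between calls to the robot, and variables do not carry over. Pictures are saved under pics/ and viewed, and the job is handed in when it is done.

```bash
mkdir -p pics
python3 - <<'E'
from workcell import observe, eyes
import cv2
print(observe())
for n in ["scene","top","wrist"]:
    f=eyes.grab_frame(n); cv2.imwrite(f"pics/{n}0.png",f["image"]); print(n,f["fovy"],f["cx"],f["cy"],f["view"].round(3).tolist(),[k for k in f])
E
```

```text
{'clock': 0.0, 'qpos': array([-1.38218273,  0.52202135, -0.03636424,  1.59999943,  0.02120088,
        1.02110755, -0.11284968]), 'qd': array([ 5.27626323e-04, -7.12078972e-06,  2.15260918e-04, -3.48501827e-03,
       -6.94804196e-04, -2.32284859e-06, -2.62532694e-03]), 'joint_efforts': array([ 4.02791047e-04, -9.27094102e+01,  1.97985403e+00, -3.69938099e+01,
        1.79000222e-02,  8.08559242e-03, -2.46337623e-05]), 'position': array([0.15988708, 0.60385119, 0.23072382]), 'tool_rot': array([3.14152768e+00, 1.14891210e-03, 1.31195529e+00]), 'force': array([ 0.30891877, -0.30515416,  0.62741185]), 'moment': array([ 0.01772664, -0.03136495,  0.02769933]), 'grip_width': 0.08526343090417543}
scene 43.759245412106466 324.69256156474637 194.50290785241577 [[0.723, -0.69, -0.015, -0.491], [0.462, 0.468, 0.754, -0.29], [-0.514, -0.552, 0.657, -0.804], [0.0, 0.0, 0.0, 1.0]] ['image', 'fovy', 'cx', 'cy', 'view']
top 47.63223343022705 326.44249717711904 200.7249482681186 [[-0.027, -1.0, 0.004, -0.053], [0.997, -0.026, 0.069, -0.59], [-0.069, 0.006, 0.998, -0.963], [0.0, 0.0, 0.0, 1.0]] ['image', 'fovy', 'cx', 'cy', 'view']
wrist 71.18188165238078 319.3014124064541 199.06606038308306 [[0.256, 0.967, -0.002, -0.624], [-0.919, 0.242, -0.311, 0.04], [-0.3, 0.081, 0.951, -0.38], [0.0, 0.0, 0.0, 1.0]] ['image', 'fovy', 'cx', 'cy', 'view']
```

View pics/scene0.png

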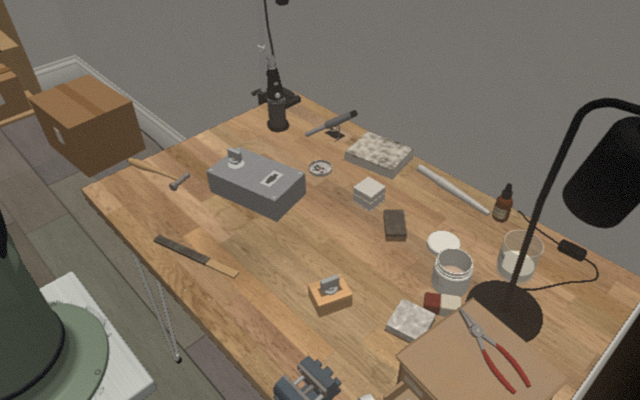

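View pics/top0.png

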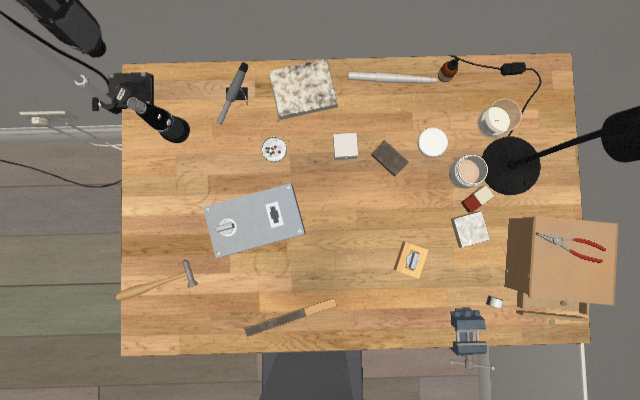

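View pics/wrist0.png

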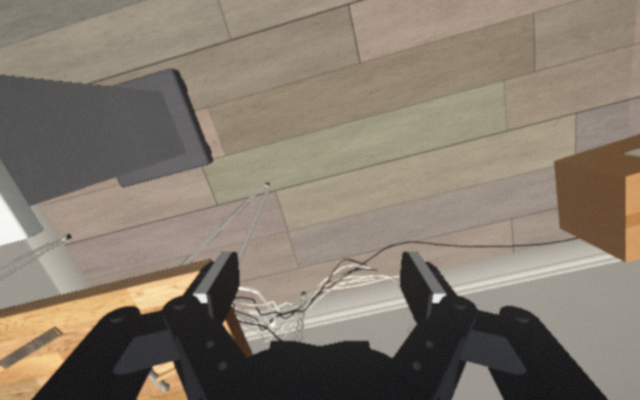

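```bash
cat > h.py <<'E'
import numpy as np, cv2
from workcell import observe, eyes
def K(f):
    h=f["image"].shape[0]; F=h/2/np.tan(np.radians(f["fovy"]/2)); return F
def proj(f,P):
    P=np.atleast_2d(P); V=f["view"]; c=P@V[:3,:3].T+V[:3,3]; F=K(f)
    return np.c_[f["cx"]+F*c[:,0]/-c[:,2], f["cy"]-F*c[:,1]/-c[:,2]]
def back(f,uv,z):
    F=K(f); V=f["view"]; R=V[:3,:3]; o=-R.T@V[:3,3]
    uv=np.atleast_2d(np.array(uv,float)); d=np.c_[(uv[:,0]-f["cx"])/F,-(uv[:,1]-f["cy"])/F,-np.ones(len(uv))]@R
    return o+d*((z-o[2])/d[:,2])[:,None]
def crop(f,name,x0,y0,w,h,s):
    cv2.imwrite(name,cv2.resize(f["image"][y0:y0+h,x0:x0+w],None,fx=s,fy=s,interpolation=cv2.INTER_CUBIC))
E
python3 - <<'E'
from h import *
f=eyes.grab_frame("top")
crop(f,"pics/t_box.png",195,175,120,90,6)
crop(f,"pics/t_rest.png",380,230,64,48,10)
print(back(f,[[412,260],[275,214],[226,228]],0.06))
E
```

```text
[[ 0.45862634 -0.24150478  0.06      ]
 [ 0.5612686   0.03969756  0.06      ]
 [ 0.53492568  0.14178404  0.06      ]]
```

View pics/t_box.png

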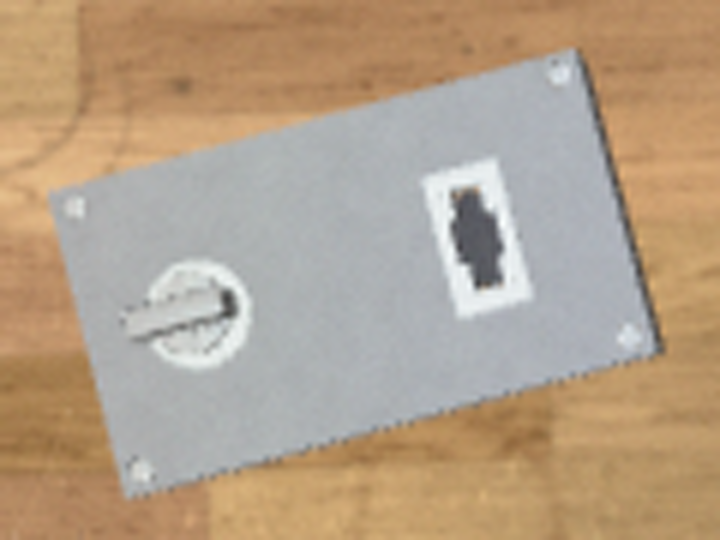

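View pics/t_rest.png

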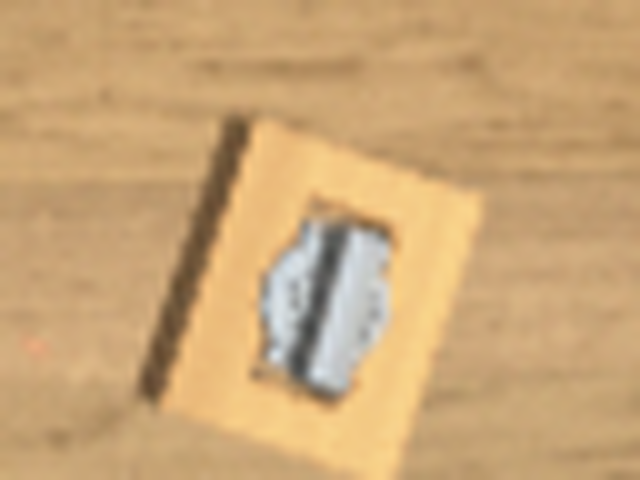

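Run:
```python
from h import *
f=eyes.grab_frame("top")
def full(c,x0,y0,s): c=np.array(c,float); return (c+.5)/s-.5+[x0,y0]
C=back(f,full([(50,190),(578,48),(662,350),(128,497)],195,175,6),.06)
print(C.round(4), C.mean(0), np.linalg.norm(C-np.roll(C,-1,0),axis=1))
d=(C[0]+C[3]-C[1]-C[2]); print("box y axis deg",np.degrees(np.arctan2(d[1],d[0])))
y=d/np.linalg.norm(d); print("slot from box",C.mean(0)-0.045*y, "slot px",back(f,full([(477,238)],195,175,6),.06))
S=back(f,full([(461,187),(486,288)],195,175,6),.06);print(S, np.degrees(np.arctan2(*(S[0]-S[1])[[1,0]])))
R=back(f,full([(260,118),(483,195),(392,480),(165,405)],380,230,10),.034)
print(R.round(4),R.mean(0), np.linalg.norm(R-np.roll(R,-1,0),axis=1))
d=R[0]+R[1]-R[2]-R[3];print(np.degrees(np.arctan2(d[1],d[0])))
W=back(f,full([(345,225),(390,235),(348,395),(303,378)],380,230,10),.063)
print(W.round(4),W.mean(0)); d=W[0]+W[1]-W[2]-W[3];print(np.degrees(np.arctan2(d[1],d[0])))
```

```text
[[ 0.5814  0.1892  0.06  ]
 [ 0.6261  0.0052  0.06  ]
 [ 0.5204 -0.0216  0.06  ]
 [ 0.4749  0.1633  0.06  ]] [0.55066644 0.08404136 0.06      ] [0.18935166 0.10901085 0.19034218 0.10964186]
box y axis deg 103.74242651815467
slot from box [0.56135652 0.04032955 0.06      ] slot px [[0.5607993  0.04161175 0.06      ]]
[[0.57864615 0.04682742 0.06      ]
 [0.54340824 0.03882351 0.06      ]] 12.796985885342533
[[ 0.4967 -0.2343  0.034 ]
 [ 0.4791 -0.2811  0.034 ]
 [ 0.4196 -0.2593  0.034 ]
 [ 0.4367 -0.2118  0.034 ]] [ 0.45803722 -0.24661254  0.034     ] [0.0500371  0.06340068 0.05049041 0.06413602]
-20.347722466047735
[[ 0.475  -0.2458  0.063 ]
 [ 0.4727 -0.255   0.063 ]
 [ 0.4402 -0.245   0.063 ]
 [ 0.4439 -0.2359  0.063 ]] [ 0.4579536  -0.24544466  0.063     ]
-17.380607915993515
```

```bash
cat >> h.py <<'E'
from scipy.spatial.transform import Rotation as Ro
def plan(p,yaw):
    s=observe(); R=Ro.from_euler("xyz",s["tool_rot"]).as_matrix()
    T=Ro.from_euler("xyz",[np.pi,0,np.radians(yaw)]).as_matrix()
    print("clock",s["clock"],"shift mm",(R.T@(np.array(p)-s["position"])*1000).round(2),"rot deg",np.degrees(Ro.from_matrix(R.T@T).as_rotvec()).round(2))
E
python3 - <<'E'
from h import *
plan([0.48,0.25,0.231],75); plan([0.47,-0.1,0.2],72);plan([0.458,-0.245,0.16],70)
E
```

```text
clock 0.25 shift mm [-2.6037e+02  4.0003e+02  2.0000e-01] rot deg [0.   0.03 0.17]
clock 0.25 shift mm [-601.27  479.92   31.36] rot deg [0.   0.03 3.17]
clock 0.25 shift mm [-744.49  505.42   71.43] rot deg [0.   0.03 5.17]
```

```bash
python3 -m pendant '[{"dx":-20,"dy":30},{"dx":-42,"dy":64},{"dx":-64,"dy":98},{"dx":-86,"dy":132},{"dx":-108,"dy":166},{"dx":-130,"dy":200},{"dx":-152,"dy":234},{"dx":-174,"dy":267},{"dx":-196,"dy":300},{"dx":-218,"dy":330}]'
python3 - <<'E'
from h import *
plan([0.48,0.25,0.231],75); plan([0.47,-0.1,0.2],72);plan([0.458,-0.245,0.16],70)
E
```

```text
clock 0.25 shift mm [-2.6037e+02  4.0003e+02  2.0000e-01] rot deg [0.   0.03 0.17]
clock 0.25 shift mm [-601.27  479.92   31.36] rot deg [0.   0.03 3.17]
clock 0.25 shift mm [-744.49  505.42   71.43] rot deg [0.   0.03 5.17]schema error: expected keys dx, dy, dz, ax, ay, az, claw
```

```bash
python3 -m pendant '[{"dx":-22,"dy":33,"dz":0,"ax":0,"ay":0,"az":0,"claw":85},{"dx":-44,"dy":66,"dz":0,"ax":0,"ay":0,"az":0,"claw":85},{"dx":-66,"dy":100,"dz":0,"ax":0,"ay":0,"az":0,"claw":85},{"dx":-88,"dy":134,"dz":0,"ax":0,"ay":0,"az":0,"claw":85},{"dx":-110,"dy":168,"dz":0,"ax":0,"ay":0,"az":0,"claw":85},{"dx":-132,"dy":202,"dz":0,"ax":0,"ay":0,"az":0,"claw":85},{"dx":-154,"dy":236,"dz":0,"ax":0,"ay":0,"az":0,"claw":85},{"dx":-176,"dy":270,"dz":0,"ax":0,"ay":0,"az":0,"claw":85},{"dx":-198,"dy":304,"dz":0,"ax":0,"ay":0,"az":0,"claw":85},{"dx":-220,"dy":338,"dz":0,"ax":0,"ay":0,"az":0,"claw":85}]'
python3 - <<'E'
from h import *
plan([0.48,0.25,0.231],75); plan([0.47,-0.1,0.2],72);plan([0.458,-0.245,0.16],70); print(observe()["qpos"])
E
```

```text
clock: 1.08
position: [0.4314, 0.3033, 0.2315]
tool_rot: [3.141, -0.0, 1.312]
force: [1.4, 0.4, 0.4]
grip_width: 0.0851
clock 1.0833 shift mm [-39.07  60.59   0.46] rot deg [ 0.01 -0.01  0.18]
clock 1.0833 shift mm [-379.98  140.47   31.4 ] rot deg [ 0.01 -0.01  3.18]
clock 1.0833 shift mm [-523.24  165.96   71.37] rot deg [ 0.01 -0.01  5.18]
[-0.766382    0.36670825  0.05363376  1.85946655 -0.02423022  0.91575077
  0.61051697]
```

```bash
python3 -m pendant '[{"dx":-38,"dy":14,"dz":4,"ax":0,"ay":0,"az":0,"claw":85},{"dx":-76,"dy":28,"dz":8,"ax":0,"ay":0,"az":0,"claw":85},{"dx":-114,"dy":42,"dz":12,"ax":0,"ay":0,"az":0,"claw":85},{"dx":-152,"dy":56,"dz":16,"ax":0,"ay":0,"az":0,"claw":85},{"dx":-190,"dy":70,"dz":20,"ax":0,"ay":0,"az":1,"claw":85},{"dx":-228,"dy":84,"dz":24,"ax":0,"ay":0,"az":2,"claw":85},{"dx":-266,"dy":98,"dz":28,"ax":0,"ay":0,"az":3,"claw":85},{"dx":-304,"dy":112,"dz":32,"ax":0,"ay":0,"az":4,"claw":85},{"dx":-342,"dy":126,"dz":36,"ax":0,"ay":0,"az":5,"claw":85},{"dx":-380,"dy":140,"dz":40,"ax":0,"ay":0,"az":5,"claw":85}]'
python3 - <<'E'
from h import *
plan([0.458,-0.245,0.16],70); print(observe()["qpos"])
E
```

```text
clock: 1.92
position: [0.4683, -0.1001, 0.1913]
tool_rot: [3.141, -0.0, 1.224]
force: [2.1, 1.0, -0.2]
grip_width: 0.0851
clock 1.9167 shift mm [-139.73   39.57   31.31] rot deg [ 0.03 -0.01  0.11]
[-0.07858287  0.35244764  0.20853044  2.02516751 -0.1025898   0.77316398
  1.41463775]
```

```bash
python3 -m pendant '[{"dx":-36,"dy":10,"dz":8,"ax":0,"ay":0,"az":0,"claw":60},{"dx":-72,"dy":20,"dz":16,"ax":0,"ay":0,"az":0,"claw":60},{"dx":-108,"dy":30,"dz":24,"ax":0,"ay":0,"az":0,"claw":60},{"dx":-139.7,"dy":39.5,"dz":31,"ax":0,"ay":0,"az":0,"claw":60},{"dx":-139.7,"dy":39.5,"dz":31,"ax":0,"ay":0,"az":0,"claw":60},{"dx":-139.7,"dy":39.5,"dz":31,"ax":0,"ay":0,"az":0,"claw":60}]'
python3 - <<'E'
from h import *
plan([0.458,-0.245,0.16],70); print(observe()["qpos"])
f=eyes.grab_frame("wrist"); cv2.imwrite("pics/w1.png",f["image"])
crop(f,"pics/w1c.png",240,120,160,120,5)
print(proj(f,[[.458,-.245,.063],[.458,-.245,.051]]), proj(f,[observe()["position"]]))
E
```

```text
clock: 2.42
position: [0.4574, -0.2448, 0.1598]
tool_rot: [-3.141, 0.0, 1.221]
force: [0.1, 0.7, 0.2]
grip_width: 0.06
clock 2.4167 shift mm [-0.    0.63 -0.19] rot deg [-0.05  0.03 -0.03]
[ 0.21134198  0.46102535  0.21981462  1.9553983  -0.14344202  0.74073623
  1.73630386]
[[320.24366755 202.59334877]
 [320.21916053 198.50099544]] [[323.39002749 256.17801702]]
```

View pics/w1.png

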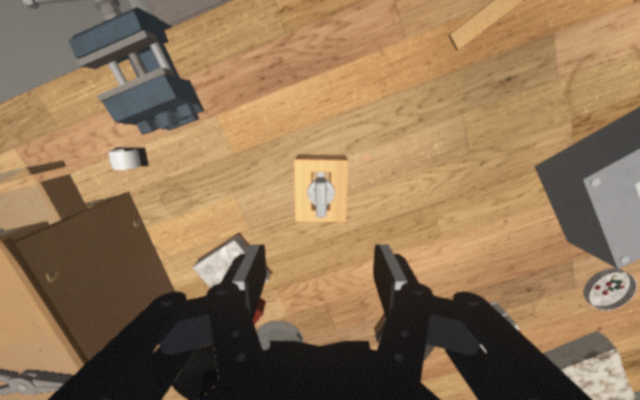

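View pics/w1c.png

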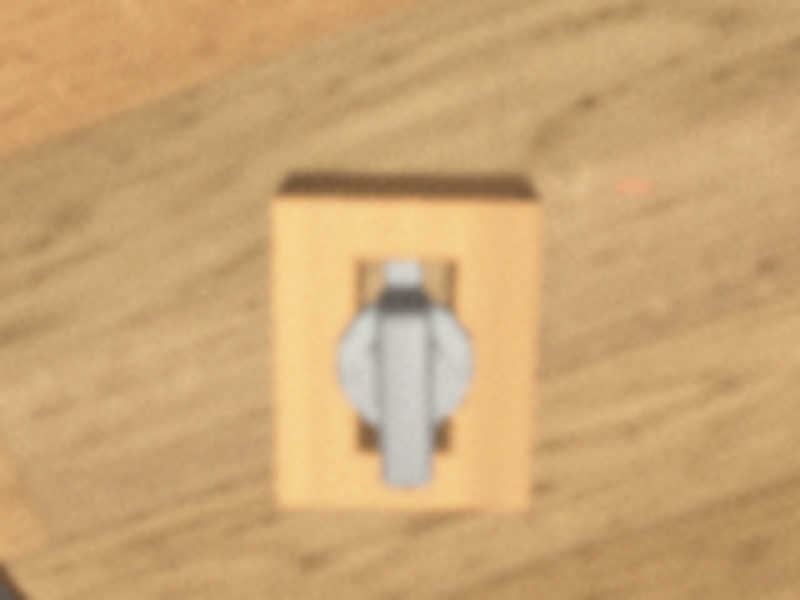

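Run:
```python
from h import *
f=eyes.grab_frame("wrist")
full=lambda c:(np.array(c,float)+.5)/5-.5+[240,120]
s=observe();R=Ro.from_euler("xyz",s["tool_rot"]).as_matrix()
def tool(P): return ((P-s["position"])@R*1000).round(2)
for nm,pts,z in [("wing",[(381,312),(429,312),(433,487),(383,487)],.063),("collar",[(337,365),(473,365)],.039),("rest",[(273,197),(541,197),(529,508),(277,508)],.034)]:
    P=back(f,full(pts),z); print(nm,tool(P).tolist(),P.mean(0).round(4),tool(P.mean(0)))
    if len(P)==4:
        d=P[0]+P[1]-P[2]-P[3]; print(np.degrees(np.arctan2(d[1],d[0])))
```

```text
wing [[-4.8, -18.5, 97.26], [3.67, -18.5, 97.27], [4.59, 14.68, 97.26], [-4.6, 14.67, 97.26]] [ 0.4564 -0.2421  0.063 ] [-0.29 -1.91 97.26]
161.1558562270578
collar [[-13.85, -1.53, 121.26], [12.89, -1.5, 121.27]] [ 0.4567 -0.2424  0.039 ] [ -0.48  -1.51 121.26]
rest [[-25.93, -33.85, 126.26], [25.75, -33.8, 126.28], [25.24, 30.94, 126.26], [-26.97, 30.9, 126.24]] [ 0.4568 -0.2424  0.034 ] [ -0.48  -1.45 126.26]
159.49562267701043
```

```bash
python3 -m pendant '[{"dx":-0.4,"dy":-1.6,"dz":20,"ax":0,"ay":0,"az":0.5,"claw":45},{"dx":-0.4,"dy":-1.6,"dz":40,"ax":0,"ay":0,"az":0.5,"claw":45},{"dx":-0.4,"dy":-1.6,"dz":60,"ax":0,"ay":0,"az":0.5,"claw":45},{"dx":-0.4,"dy":-1.6,"dz":75,"ax":0,"ay":0,"az":0.5,"claw":45},{"dx":-0.4,"dy":-1.6,"dz":80,"ax":0,"ay":0,"az":0.5,"claw":45},{"dx":-0.4,"dy":-1.6,"dz":80,"ax":0,"ay":0,"az":0.5,"claw":45},{"dx":-0.4,"dy":-1.6,"dz":80,"ax":0,"ay":0,"az":0.5,"claw":45}]'
python3 - <<'E'
from h import *
f=eyes.grab_frame("wrist"); crop(f,"pics/w2c.png",220,120,200,150,4); print(observe()["position"],proj(f,[observe()["position"]]))
E
```

```text
clock: 3.1
position: [0.4571, -0.2424, 0.0809]
tool_rot: [3.141, -0.0, 1.217]
force: [-0.1, 1.0, 0.7]
grip_width: 0.0447
[ 0.45721731 -0.2426112   0.08124965] [[320.30176149 256.59717245]]
```

View pics/w2c.png

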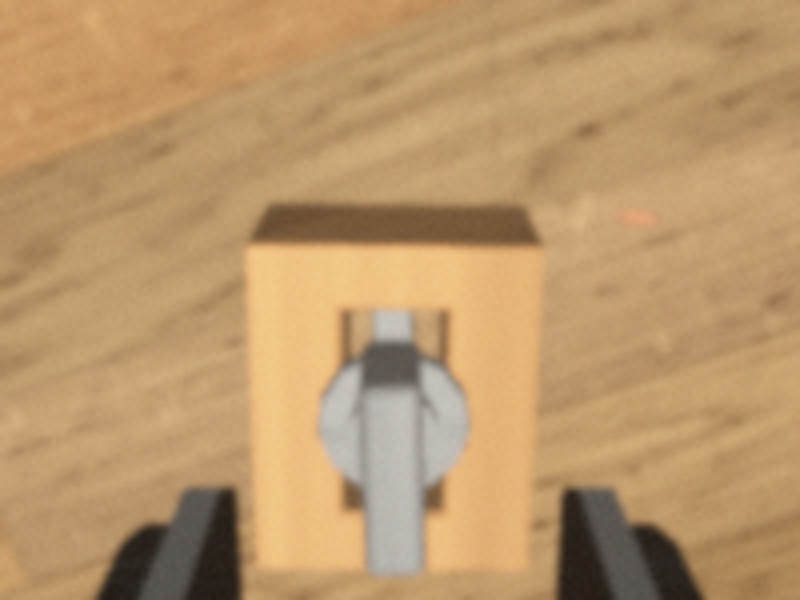

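Run:
```python
from h import *
f=eyes.grab_frame("wrist")
full=lambda c:(np.array(c,float)+.5)/4-.5+[220,120]
s=observe();R=Ro.from_euler("xyz",s["tool_rot"]).as_matrix()
def tool(P): return ((P-s["position"])@R*1000).round(2)
for nm,pts,z in [("wing",[(361,388),(421,388),(425,573),(368,573)],.063),("collar",[(319,420),(470,420)],.039),("rest",[(246,243),(542,243),(529,570),(256,570)],.034)]:
    P=back(f,full(pts),z); print(nm,tool(P).tolist(),P.mean(0).round(4),tool(P.mean(0)))
    if len(P)==4:
        d=P[0]+P[1]-P[2]-P[3]; print(np.degrees(np.arctan2(d[1],d[0])))
```

```text
wing [[-6.46, -17.01, 18.32], [2.78, -17.02, 18.32], [3.65, 15.39, 18.36], [-5.64, 15.4, 18.36]] [ 0.456  -0.2438  0.063 ] [-1.42 -0.81 18.34]
161.19488832936835
collar [[-14.91, -1.31, 42.34], [12.08, -1.34, 42.34]] [ 0.4556 -0.2436  0.039 ] [-1.42 -1.32 42.34]
rest [[-27.3, -32.62, 47.29], [24.29, -32.66, 47.3], [24.41, 32.11, 47.39], [-28.1, 32.16, 47.39]] [ 0.4565 -0.2443  0.034 ] [-1.68 -0.25 47.34]
159.4026242944585
```

```bash
python3 -m pendant '[{"dx":-1.2,"dy":-0.8,"dz":12,"ax":0,"ay":0,"az":-1,"claw":40},{"dx":-1.2,"dy":-0.8,"dz":24,"ax":0,"ay":0,"az":-1,"claw":36},{"dx":-1.2,"dy":-0.8,"dz":32,"ax":0,"ay":0,"az":-1,"claw":36},{"dx":-1.2,"dy":-0.8,"dz":37,"ax":0,"ay":0,"az":-1,"claw":36},{"dx":-1.2,"dy":-0.8,"dz":39.5,"ax":0,"ay":0,"az":-1,"claw":36},{"dx":-1.2,"dy":-0.8,"dz":39.5,"ax":0,"ay":0,"az":-1,"claw":30},{"dx":-1.2,"dy":-0.8,"dz":39.5,"ax":0,"ay":0,"az":-1,"claw":26},{"dx":-1.2,"dy":-0.8,"dz":39.5,"ax":0,"ay":0,"az":-1,"claw":22}]' 20
python3 - <<'E'
from h import *
f=eyes.grab_frame("wrist"); crop(f,"pics/w3c.png",220,120,200,150,4); print(observe()["position"],observe()["moment"])
E
```

```text
clock: 3.87
position: [0.4557, -0.2438, 0.0413]
tool_rot: [3.141, 0.0, 1.233]
force: [1.0, 0.1, 0.2]
grip_width: 0.0221
[ 0.45567896 -0.2437789   0.04123845] [0.02524606 0.00827323 0.06616226]
```

View pics/w3c.png

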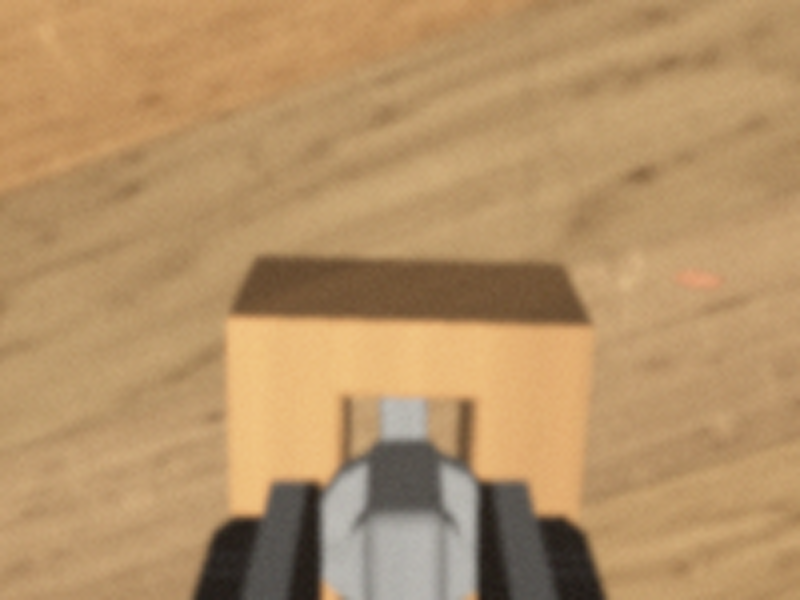

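```bash
python3 -m pendant '[{"dx":0,"dy":0,"dz":0,"ax":0,"ay":0,"az":0,"claw":14},{"dx":0,"dy":0,"dz":0,"ax":0,"ay":0,"az":0,"claw":8},{"dx":0,"dy":0,"dz":0,"ax":0,"ay":0,"az":0,"claw":4},{"dx":0,"dy":0,"dz":0,"ax":0,"ay":0,"az":0,"claw":0},{"dx":0,"dy":0,"dz":0,"ax":0,"ay":0,"az":0,"claw":0}]' 30
python3 -m pendant '[{"dx":0,"dy":0,"dz":0,"ax":0,"ay":0,"az":0,"claw":0},{"dx":0,"dy":0,"dz":0,"ax":0,"ay":0,"az":0,"claw":0},{"dx":0,"dy":0,"dz":0,"ax":0,"ay":0,"az":0,"claw":0}]' 70
python3 - <<'E'
from h import *
f=eyes.grab_frame("wrist"); crop(f,"pics/w4c.png",220,120,200,150,4); print(observe()["position"],observe()["moment"],observe()["force"])
E
```

```text
clock: 4.33
position: [0.4556, -0.2438, 0.0412]
tool_rot: [3.141, 0.0, 1.233]
force: [-0.6, 1.4, 5.7]
grip_width: 0.0096
clock: 4.58
position: [0.4556, -0.2438, 0.0413]
tool_rot: [3.141, -0.0, 1.233]
force: [-0.7, 1.3, 7.6]
grip_width: 0.0085
[ 0.45556449 -0.24376922  0.04123356] [0.16140942 0.30816882 0.06264436] [-1.80448967  0.88234223  8.29129379]
```

View pics/w4c.png

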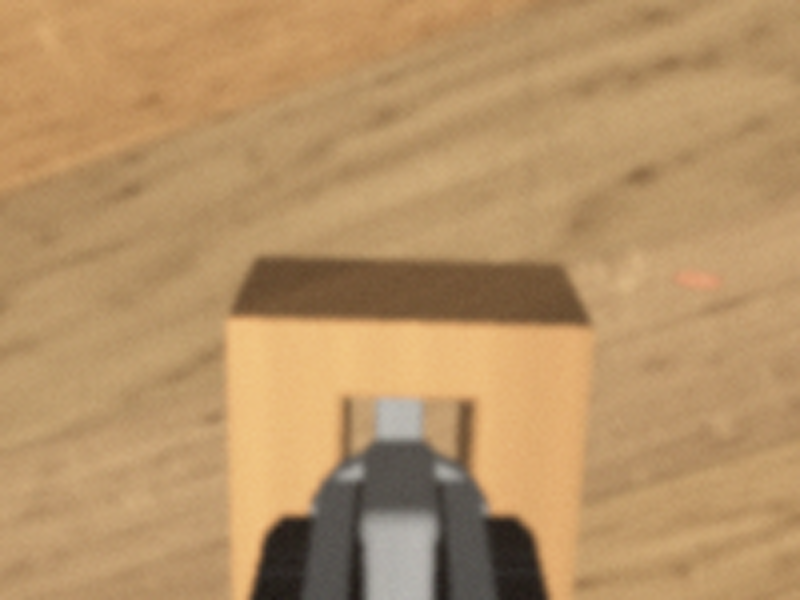

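```bash
python3 -m pendant '[{"dx":0,"dy":0,"dz":-5,"ax":0,"ay":0,"az":0,"claw":0},{"dx":0,"dy":0,"dz":-15,"ax":0,"ay":0,"az":0,"claw":0},{"dx":0,"dy":0,"dz":-30,"ax":0,"ay":0,"az":0,"claw":0},{"dx":0,"dy":0,"dz":-50,"ax":0,"ay":0,"az":0,"claw":0},{"dx":0,"dy":0,"dz":-70,"ax":0,"ay":0,"az":0,"claw":0},{"dx":0,"dy":0,"dz":-85,"ax":0,"ay":0,"az":0,"claw":0},{"dx":0,"dy":0,"dz":-90,"ax":0,"ay":0,"az":0,"claw":0},{"dx":0,"dy":0,"dz":-90,"ax":0,"ay":0,"az":0,"claw":0},{"dx":0,"dy":0,"dz":-90,"ax":0,"ay":0,"az":0,"claw":0}]'
python3 - <<'E'
from h import *
f=eyes.grab_frame("wrist"); crop(f,"pics/w5c.png",220,150,200,150,4); 
for i in range(3): print(observe()["position"],observe()["moment"],observe()["force"],observe()["grip_width"])
E
```

```text
clock: 5.38
position: [0.4554, -0.2435, 0.1307]
tool_rot: [3.141, -0.0, 1.234]
force: [0.7, 0.2, -1.1]
grip_width: 0.0086
[ 0.45512178 -0.24345658  0.13024158] [ 0.00884332  0.02333941 -0.01724265] [-0.46490008 -1.02305108 -1.04529502] 0.00840975015751171
[ 0.45512178 -0.24345658  0.13024158] [ 0.00884332  0.02333941 -0.01724265] [-0.46490008 -1.02305108 -1.04529502] 0.00840975015751171
[ 0.45512178 -0.24345658  0.13024158] [ 0.00884332  0.02333941 -0.01724265] [-0.46490008 -1.02305108 -1.04529502] 0.00840975015751171
```

View pics/w5c.png

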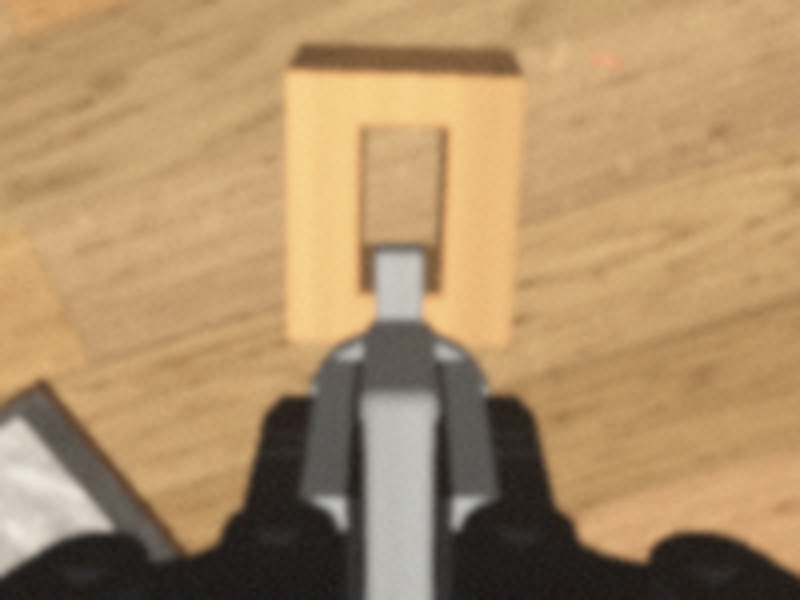

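Run:
```python
from h import *
f=eyes.grab_frame("wrist")
full=lambda c:(np.array(c,float)+.5)/4-.5+[220,150]
s=observe();R=Ro.from_euler("xyz",s["tool_rot"]).as_matrix();p=s["position"]
def tool(P): return ((P-p)@R*1000).round(2)
print("foot end",tool(back(f,full([(375,249),(424,249)]),p[2]-.036)))
print("collar edges",tool(back(f,full([(311,390),(489,390)]),p[2]-.0)))
print("wingtop",tool(back(f,full([(362,395),(439,395)]),p[2]+.0218)))
print("rest",tool(back(f,full([(286,70),(523,76),(513,343),(286,340)]),.034)))
print(p,np.degrees(s["tool_rot"]), s["qpos"])
plan([0.561,0.041,.20],103.7)
```

```text
foot end [[ -4.79 -13.18  36.02]
 [  3.56 -13.19  36.02]]
collar edges [[-1.316e+01 -5.450e+00  1.000e-02]
 [ 1.208e+01 -5.470e+00  1.000e-02]]
wingtop [[ -5.12 -16.31 -21.78]
 [  4.14 -16.32 -21.78]]
rest [[-25.17 -31.75  96.08]
 [ 26.11 -30.47  96.08]
 [ 25.98  33.02  96.01]
 [-27.14  32.3   96.01]]
[ 0.45504497 -0.24344364  0.13004579] [-1.79932160e+02 -2.13193138e-03  7.06755072e+01] [ 0.22449158  0.5038203   0.2030637   1.98324767 -0.15727322  0.67048011
  1.76014771]
clock 5.4833 shift mm [303.48   5.78 -69.95] rot deg [-7.000e-02 -2.000e-02 -3.302e+01]
```

```bash
python3 -m pendant '[{"dx":15,"dy":0.5,"dz":-15,"ax":0,"ay":0,"az":0,"claw":0},{"dx":45,"dy":1,"dz":-30,"ax":0,"ay":0,"az":-4,"claw":0},{"dx":80,"dy":1.5,"dz":-45,"ax":0,"ay":0,"az":-8,"claw":0},{"dx":115,"dy":2,"dz":-60,"ax":0,"ay":0,"az":-12,"claw":0},{"dx":150,"dy":3,"dz":-70,"ax":0,"ay":0,"az":-17,"claw":0},{"dx":185,"dy":4,"dz":-70,"ax":0,"ay":0,"az":-22,"claw":0},{"dx":220,"dy":5,"dz":-70,"ax":0,"ay":0,"az":-26,"claw":0},{"dx":255,"dy":5.8,"dz":-70,"ax":0,"ay":0,"az":-30,"claw":0},{"dx":285,"dy":5.8,"dz":-70,"ax":0,"ay":0,"az":-33,"claw":0},{"dx":303.5,"dy":5.8,"dz":-70,"ax":0,"ay":0,"az":-33,"claw":0}]'
python3 -m pendant '[{"dx":0,"dy":0,"dz":0,"ax":0,"ay":0,"az":0,"claw":0},{"dx":0,"dy":0,"dz":0,"ax":0,"ay":0,"az":0,"claw":0},{"dx":0,"dy":0,"dz":0,"ax":0,"ay":0,"az":0,"claw":0},{"dx":0,"dy":0,"dz":0,"ax":0,"ay":0,"az":0,"claw":0}]'
python3 - <<'E'
from h import *
f=eyes.grab_frame("wrist"); crop(f,"pics/w6c.png",220,100,200,150,4); 
s=observe(); print(s["position"],s["moment"],s["force"],s["qpos"],np.degrees(s["tool_rot"]))
plan([0.561,0.041,.20],103.7)
E
```

```text
clock: 6.32
position: [0.5616, 0.0444, 0.1997]
tool_rot: [-3.14, -0.001, 1.816]
force: [0.6, -0.7, -0.5]
grip_width: 0.0087
clock: 6.65
position: [0.561, 0.0396, 0.2004]
tool_rot: [-3.141, 0.0, 1.808]
force: [-0.2, 0.0, -0.8]
grip_width: 0.0083
[0.56105946 0.03961153 0.20058106] [ 0.01092342 -0.00397576 -0.00317973] [ 0.11693992  0.63917201 -1.03465911] [-0.20753813  0.45882381  0.04308851  1.80158791 -0.02432447  0.88230148
  1.65430605] [-1.79964169e+02  1.45686615e-02  1.03575818e+02]
clock 6.7 shift mm [1.36 0.27 0.58] rot deg [-0.04  0.01 -0.12]
```

View pics/w6c.png

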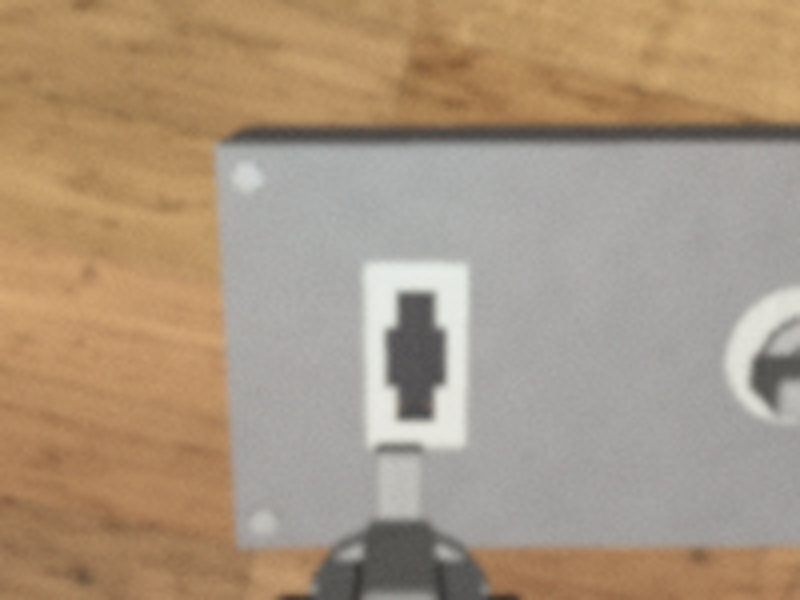

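Run:
```python
from h import *
f=eyes.grab_frame("wrist")
full=lambda c:(np.array(c,float)+.5)/4-.5+[220,100]
s=observe();R=Ro.from_euler("xyz",s["tool_rot"]).as_matrix();p=s["position"]
def tool(P): return ((P-p)@R*1000).round(2)
for n,q in [("slot",[(398,291),(436,291),(434,420),(397,420)]),("plate",[(363,262),(469,262),(467,447),(366,447)]),("lid",[(218,142),(800,138)]),("lidL",[(218,142),(238,548)]),("hole",[(387,330),(446,330),(446,387),(387,387)])]:
    P=back(f,full(q),.06);T=tool(P); print(n,T.tolist(),T.mean(0))
    if len(q)==4:
        d=T[0]+T[1]-T[2]-T[3]; print(" angle from -y:",np.degrees(np.arctan2(d[0],-d[1])))
    else: print(np.degrees(np.arctan2(*(T[1]-T[0])[[1,0]])))
P=back(f,full([(377,447),(420,447)]),p[2]-.036); print("foot",tool(P))
```

```text
slot [[-0.51, -17.8, 140.73], [9.29, -17.8, 140.73], [9.13, 17.42, 140.72], [-0.78, 17.42, 140.72]] [  4.2825  -0.19   140.725 ]
 angle from -y: 0.34975694441532534
plate [[-9.46, -25.36, 140.74], [17.65, -25.37, 140.73], [18.11, 25.12, 140.72], [-9.14, 25.14, 140.72]] [ 4.290000e+00 -1.175000e-01  1.407275e+02]
 angle from -y: -0.4425172730639002
lid [[-45.06, -55.39, 140.75], [98.84, -56.4, 140.72]] [ 26.89  -55.895 140.735]
-0.4021388955740063
lidL [[-45.06, -55.39, 140.75], [-45.01, 55.13, 140.72]] [-4.50350e+01 -1.30000e-01  1.40735e+02]
89.97407900126487
hole [[-3.38, -7.42, 140.73], [12.01, -7.43, 140.73], [12.21, 8.15, 140.72], [-3.43, 8.16, 140.73]] [  4.3525   0.365  140.7275]
 angle from -y: -0.2758119557545391
foot [[ -3.94 -14.18  36.  ]
 [  3.36 -14.18  36.  ]]
```

```bash
python3 -m pendant '[{"dx":2,"dy":-0.5,"dz":15,"ax":0,"ay":0,"az":-0.4,"claw":0},{"dx":4,"dy":-0.9,"dz":35,"ax":0,"ay":0,"az":-0.4,"claw":0},{"dx":4,"dy":-0.9,"dz":55,"ax":0,"ay":0,"az":-0.4,"claw":0},{"dx":4,"dy":-0.9,"dz":72,"ax":0,"ay":0,"az":-0.4,"claw":0},{"dx":4,"dy":-0.9,"dz":80,"ax":0,"ay":0,"az":-0.4,"claw":0},{"dx":4,"dy":-0.9,"dz":80,"ax":0,"ay":0,"az":-0.4,"claw":0},{"dx":4,"dy":-0.9,"dz":80,"ax":0,"ay":0,"az":-0.4,"claw":0},{"dx":4,"dy":-0.9,"dz":80,"ax":0,"ay":0,"az":-0.4,"claw":0}]'
python3 - <<'E'
from h import *
f=eyes.grab_frame("wrist"); crop(f,"pics/w7c.png",260,150,120,90,6); 
s=observe(); print(s["position"],s["moment"],s["force"],np.degrees(s["tool_rot"]))
E
```

```text
clock: 7.42
position: [0.5601, 0.0443, 0.1218]
tool_rot: [3.14, 0.0, 1.816]
force: [0.5, 0.4, -1.2]
grip_width: 0.0083
[0.56013688 0.04438494 0.12189427] [-0.0246222  -0.0118394   0.02775012] [-0.0712087   0.00819672 -0.19591212] [1.79910087e+02 9.52900706e-03 1.04055754e+02]
```

View pics/w7c.png

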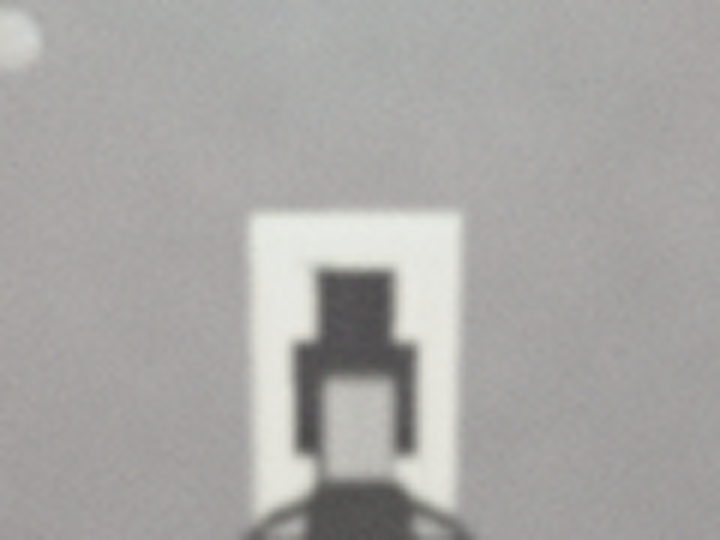

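Run:
```python
from h import *
f=eyes.grab_frame("wrist")
full=lambda c:(np.array(c,float)+.5)/6-.5+[260,150]
s=observe();R=Ro.from_euler("xyz",s["tool_rot"]).as_matrix();p=s["position"]
def tool(P): return ((P-p)@R*1000).round(2)
for n,q in [("slotend",[(318,270),(395,270)]),("plate",[(250,212),(463,212)]),("hole",[(294,343),(415,343),(415,455),(294,455)])]:
    print(n,tool(back(f,full(q),.06)).tolist())
print(tool(back(f,full([(323,376),(391,376)]),p[2]-.0365)))
plan([.5601,.0444,.1],104.1)
```

```text
slotend [[-5.27, -17.95, 61.82], [4.53, -17.95, 61.82]]
plate [[-13.77, -25.58, 61.81], [13.02, -25.6, 61.81]]
hole [[-8.44, -8.08, 61.84], [7.18, -8.09, 61.84], [7.35, 7.61, 61.86], [-8.62, 7.62, 61.87]]
[[ -4.14 -13.15  36.48]
 [  3.59 -13.16  36.48]]
clock 7.5167 shift mm [-0.   -0.04 21.85] rot deg [ 0.09  0.01 -0.04]
```

```bash
python3 -m pendant '[{"dx":0,"dy":-1.5,"dz":8,"ax":0,"ay":0,"az":0,"claw":0},{"dx":0,"dy":-1.5,"dz":16,"ax":0,"ay":0,"az":0,"claw":0},{"dx":0,"dy":-1.5,"dz":20,"ax":0,"ay":0,"az":0,"claw":0},{"dx":0,"dy":-1.5,"dz":22,"ax":0,"ay":0,"az":0,"claw":0},{"dx":0,"dy":-1.5,"dz":22,"ax":0,"ay":0,"az":0,"claw":0},{"dx":0,"dy":-1.5,"dz":22,"ax":0,"ay":0,"az":0,"claw":0}]'
python3 - <<'E'
from h import *
f=eyes.grab_frame("wrist"); crop(f,"pics/w8c.png",260,160,120,90,6); 
s=observe(); print(s["position"],s["moment"],s["force"],np.degrees(s["tool_rot"]))
f=eyes.grab_frame("scene"); crop(f,"pics/s8c.png",200,130,120,90,6);
E
```

```text
clock: 8.02
position: [0.558, 0.0441, 0.0987]
tool_rot: [-3.141, 0.0, 1.816]
force: [-0.5, -0.1, -0.5]
grip_width: 0.0088
[0.55817894 0.04405995 0.09886129] [-0.02630055 -0.07621142 -0.03708786] [ 0.30126932  0.2207534  -1.15875401] [1.79997960e+02 2.54775368e-03 1.04063784e+02]
```

View pics/w8c.png

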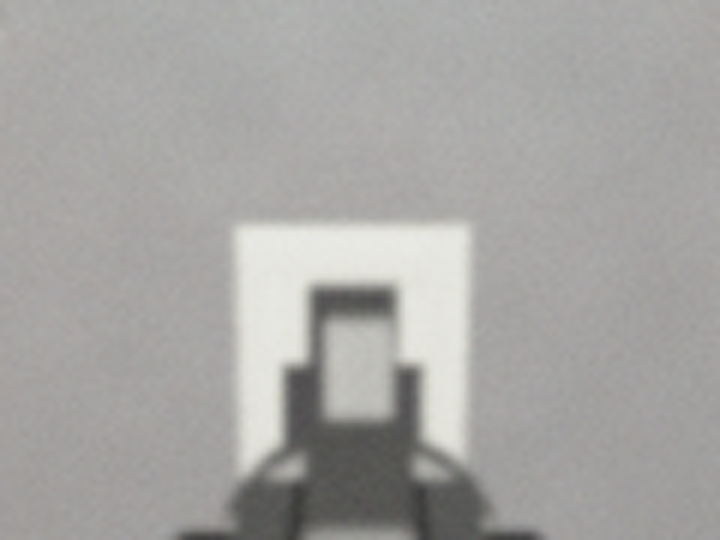

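View pics/s8c.png

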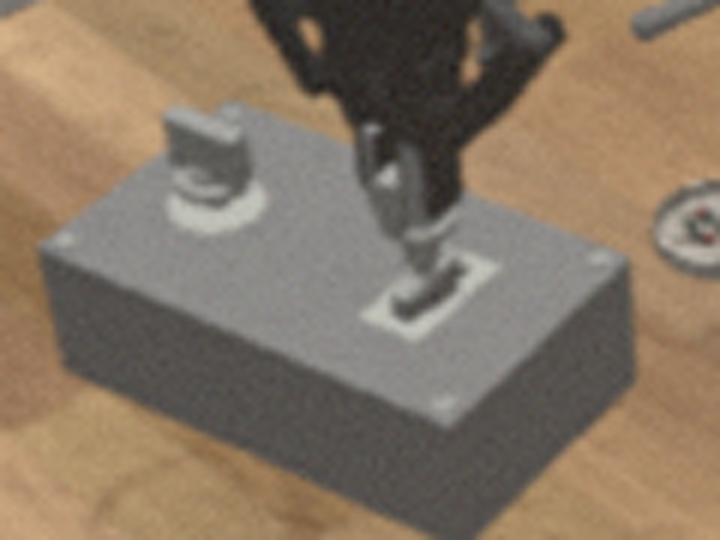

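Run:
```python
from h import *
f=eyes.grab_frame("wrist")
full=lambda c:(np.array(c,float)+.5)/6-.5+[260,160]
s=observe();R=Ro.from_euler("xyz",s["tool_rot"]).as_matrix();p=s["position"]
def tool(P): return ((P-p)@R*1000).round(2)
print(tool(back(f,full([(312,287),(397,287),(287,368),(420,368),(237,223),(470,223)]),.06)).tolist())
for z in (.0622,.0642): print(tool(back(f,full([(321,315),(394,315)]),z)).tolist())
```

```text
[[-5.41, -15.81, 39.02], [4.33, -15.82, 39.02], [-8.41, -5.78, 39.02], [7.09, -5.79, 39.02], [-13.84, -23.5, 39.02], [12.54, -23.52, 39.02]]
[[-4.35, -13.21, 36.82], [3.96, -13.22, 36.82]]
[[-4.3, -13.97, 34.82], [3.92, -13.98, 34.82]]
```

```bash
python3 -m pendant '[{"dx":-0.4,"dy":0.2,"dz":0.5,"ax":0,"ay":0,"az":0,"claw":0},{"dx":-0.4,"dy":0.2,"dz":1.5,"ax":0,"ay":0,"az":0,"claw":0},{"dx":-0.4,"dy":0.2,"dz":2.5,"ax":0,"ay":0,"az":0,"claw":0},{"dx":-0.4,"dy":0.2,"dz":3.5,"ax":0,"ay":0,"az":0,"claw":0},{"dx":-0.4,"dy":0.2,"dz":3.5,"ax":0,"ay":0,"az":0,"claw":0}]'
python3 -m pendant '[{"dx":0,"dy":0,"dz":1,"ax":0,"ay":0,"az":0,"claw":0},{"dx":0,"dy":0,"dz":2,"ax":0,"ay":0,"az":0,"claw":0},{"dx":0,"dy":0,"dz":2,"ax":0,"ay":0,"az":0,"claw":0}]'
```

```text
clock: 8.58
position: [0.5583, 0.0438, 0.0951]
tool_rot: [-3.141, -0.0, 1.816]
force: [-0.6, 0.1, -0.3]
grip_width: 0.009
clock: 8.83
position: [0.5583, 0.0437, 0.0931]
tool_rot: [-3.141, 0.0, 1.816]
force: [-0.4, 0.8, 0.3]
grip_width: 0.0083
```

```bash
python3 -m pendant '[{"dx":0,"dy":0,"dz":1.5,"ax":0,"ay":0,"az":0,"claw":0},{"dx":0,"dy":0,"dz":3,"ax":0,"ay":0,"az":0,"claw":0},{"dx":0,"dy":0,"dz":4.5,"ax":0,"ay":0,"az":0,"claw":0},{"dx":0,"dy":0,"dz":4.5,"ax":0,"ay":0,"az":0,"claw":0}]'
python3 -m pendant '[{"dx":0,"dy":0,"dz":1.5,"ax":0,"ay":0,"az":0,"claw":0},{"dx":0,"dy":0,"dz":3,"ax":0,"ay":0,"az":0,"claw":0},{"dx":0,"dy":0,"dz":4,"ax":0,"ay":0,"az":0,"claw":0},{"dx":0,"dy":0,"dz":4,"ax":0,"ay":0,"az":0,"claw":0}]'
```

```text
clock: 9.17
position: [0.5582, 0.0437, 0.0884]
tool_rot: [-3.141, -0.0, 1.816]
force: [0.3, -0.1, -0.6]
grip_width: 0.0085
clock: 9.5
position: [0.5585, 0.0437, 0.0847]
tool_rot: [3.141, 0.0, 1.816]
force: [0.0, -0.4, 2.5]
grip_width: 0.0086
```

```bash
python3 -m pendant '[{"dx":0,"dy":0,"dz":1,"ax":0,"ay":0,"az":0,"claw":0},{"dx":0,"dy":0,"dz":2,"ax":0,"ay":0,"az":0,"claw":0},{"dx":0,"dy":0,"dz":3,"ax":0,"ay":0,"az":0,"claw":0},{"dx":0,"dy":0,"dz":4,"ax":0,"ay":0,"az":0,"claw":0},{"dx":0,"dy":0,"dz":5,"ax":0,"ay":0,"az":0,"claw":0},{"dx":0,"dy":0,"dz":5,"ax":0,"ay":0,"az":0,"claw":0}]'
python3 -c "
from h import *
s=observe();print(s['position'],s['force'],s['moment'])"
python3 -m pendant '[{"dx":0,"dy":0,"dz":1,"ax":0,"ay":0,"az":0,"claw":0},{"dx":0,"dy":0,"dz":2,"ax":0,"ay":0,"az":0,"claw":0},{"dx":0,"dy":0,"dz":3,"ax":0,"ay":0,"az":0,"claw":0},{"dx":0,"dy":0,"dz":4,"ax":0,"ay":0,"az":0,"claw":0},{"dx":0,"dy":0,"dz":5,"ax":0,"ay":0,"az":0,"claw":0},{"dx":0,"dy":0,"dz":5,"ax":0,"ay":0,"az":0,"claw":0}]'
python3 - <<'E'
from h import *
s=observe();print(s['position'],s['force'],s['moment'])
f=eyes.grab_frame("wrist"); crop(f,"pics/w9c.png",240,160,160,120,5); 
f=eyes.grab_frame("scene"); crop(f,"pics/s9c.png",200,130,120,90,6);
E
```

```text
clock: 10.0
position: [0.5585, 0.0437, 0.0797]
tool_rot: [3.141, 0.0, 1.816]
force: [0.2, -0.9, 4.8]
grip_width: 0.0085
[0.55845768 0.0437434  0.07969224] [ 0.20170382 -0.90986813  4.75845751] [-0.0704603   0.03577302  0.02436331]
clock: 10.5
position: [0.5585, 0.0438, 0.0748]
tool_rot: [3.141, 0.0, 1.816]
force: [-0.9, -1.0, 5.9]
grip_width: 0.0086
[0.55849681 0.04375982 0.07479853] [-0.91850932 -1.0342281   5.91800917] [-0.02026144  0.14567329 -0.03780823]
```

View pics/w9c.png

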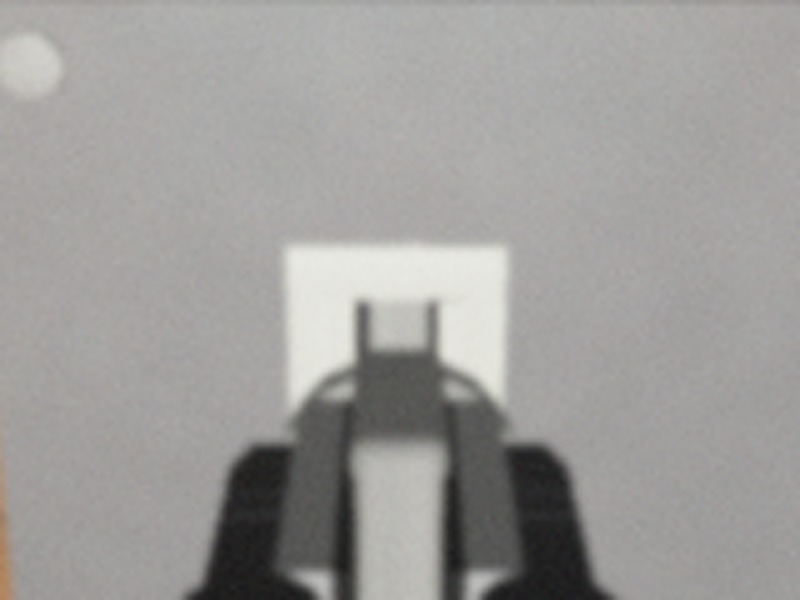

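View pics/s9c.png

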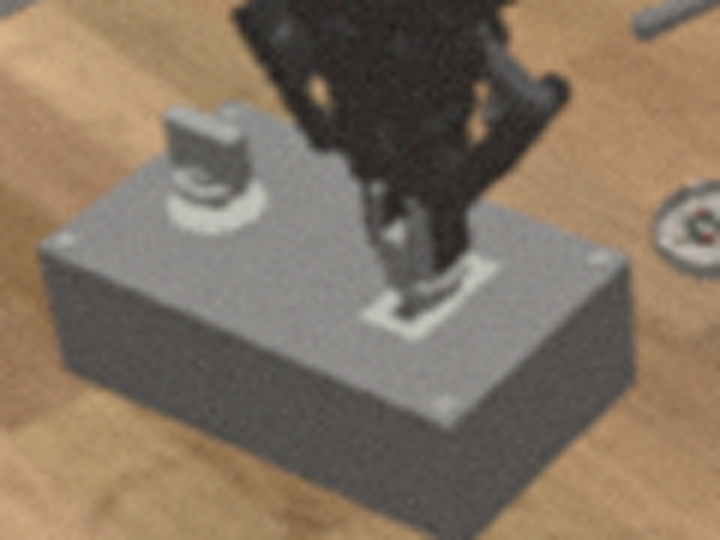

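```bash
python3 -m pendant '[{"dx":0,"dy":0,"dz":1,"ax":0,"ay":0,"az":0,"claw":0},{"dx":0,"dy":0,"dz":2,"ax":0,"ay":0,"az":0,"claw":0},{"dx":0,"dy":0,"dz":3,"ax":0,"ay":0,"az":0,"claw":0},{"dx":0,"dy":0,"dz":4,"ax":0,"ay":0,"az":0,"claw":0},{"dx":0,"dy":0,"dz":5,"ax":0,"ay":0,"az":0,"claw":0},{"dx":0,"dy":0,"dz":5.7,"ax":0,"ay":0,"az":0,"claw":0},{"dx":0,"dy":0,"dz":5.7,"ax":0,"ay":0,"az":0,"claw":0}]'
python3 - <<'E'
from h import *
s=observe();print(s['position'],s['force'],s['moment'],s["qpos"])
f=eyes.grab_frame("wrist"); crop(f,"pics/w10c.png",240,160,160,120,5);
E
```

```text
clock: 11.18
position: [0.5585, 0.0438, 0.0692]
tool_rot: [3.141, 0.0, 1.816]
force: [-0.3, 0.7, 8.2]
grip_width: 0.0086
[0.55847605 0.04377574 0.06920281] [-0.31320448  0.72446109  8.15504001] [-0.08525957  0.27081024  0.02706628] [-0.20153112  0.64564547  0.02447412  1.89478041 -0.02603059  0.6012585
  1.65582597]
```

View pics/w10c.png

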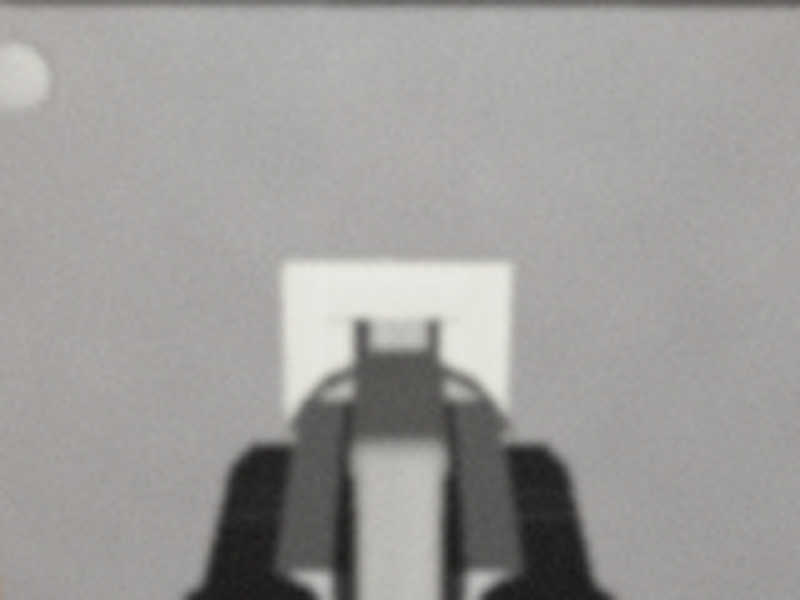

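```bash
python3 -m pendant '[{"dx":0.03,"dy":0,"dz":0,"ax":0,"ay":0,"az":2,"claw":0},{"dx":0.06,"dy":0,"dz":0,"ax":0,"ay":0,"az":4,"claw":0},{"dx":0.08,"dy":0,"dz":0,"ax":0,"ay":0,"az":6,"claw":0},{"dx":0.08,"dy":0,"dz":0,"ax":0,"ay":0,"az":6,"claw":0}]'
python3 -c "
from h import *
s=observe();print(s['position'],s['force'],s['moment'],np.degrees(s['tool_rot'][2]))"
```

```text
clock: 11.57
position: [0.5587, 0.0439, 0.0694]
tool_rot: [3.141, 0.0, 1.709]
force: [-1.1, -0.4, 8.6]
grip_width: 0.0084
[0.55870681 0.04390396 0.06937212] [-1.11629484 -0.4128857   8.61630511] [ 0.00530914  0.09783356 -0.00079888] 97.93399675173946
```

```bash
python3 -m pendant '[{"dx":0.03,"dy":0,"dz":0,"ax":0,"ay":0,"az":2,"claw":0},{"dx":0.06,"dy":0,"dz":0,"ax":0,"ay":0,"az":4,"claw":0},{"dx":0.08,"dy":0,"dz":0,"ax":0,"ay":0,"az":6,"claw":0},{"dx":0.11,"dy":0,"dz":0,"ax":0,"ay":0,"az":8,"claw":0},{"dx":0.11,"dy":0,"dz":0,"ax":0,"ay":0,"az":8,"claw":0}]'
python3 -c "
from h import *
s=observe();print(s['position'],s['force'],s['moment'],np.degrees(s['tool_rot'][2]))"
```

```text
clock: 11.98
position: [0.5587, 0.0441, 0.0694]
tool_rot: [3.141, -0.0, 1.57]
force: [0.4, -0.3, 8.5]
grip_width: 0.0085
[0.55873282 0.0440771  0.0693896 ] [ 0.4201308  -0.29581757  8.45703931] [ 0.0032056   0.02805248 -0.00328548] 89.94080503736035
```

```bash
python3 -m pendant '[{"dx":0.03,"dy":0,"dz":0,"ax":0,"ay":0,"az":2,"claw":0},{"dx":0.06,"dy":0,"dz":0,"ax":0,"ay":0,"az":4,"claw":0},{"dx":0.08,"dy":0,"dz":0,"ax":0,"ay":0,"az":6,"claw":0},{"dx":0.11,"dy":0,"dz":0,"ax":0,"ay":0,"az":8,"claw":0},{"dx":0.14,"dy":0,"dz":0,"ax":0,"ay":0,"az":10,"claw":0},{"dx":0.17,"dy":0,"dz":0,"ax":0,"ay":0,"az":12,"claw":0},{"dx":0.17,"dy":0,"dz":0,"ax":0,"ay":0,"az":12,"claw":0}]'
python3 -c "
from h import *
s=observe();print(s['position'],s['force'],s['moment'],np.degrees(s['tool_rot'][2]))"
```

```text
clock: 12.57
position: [0.5588, 0.0442, 0.0694]
tool_rot: [3.141, -0.0, 1.36]
force: [-0.1, -0.3, 7.7]
grip_width: 0.0087
[0.55875772 0.04423483 0.06940929] [-0.10942629 -0.27347053  7.65864232] [ 0.07817939 -0.08329696  0.02059545] 77.9414891534259
```

```bash
python3 -m pendant '[{"dx":0.03,"dy":0,"dz":0,"ax":0,"ay":0,"az":2,"claw":0},{"dx":0.06,"dy":0,"dz":0,"ax":0,"ay":0,"az":4,"claw":0},{"dx":0.08,"dy":0,"dz":0,"ax":0,"ay":0,"az":6,"claw":0},{"dx":0.11,"dy":0,"dz":0,"ax":0,"ay":0,"az":8,"claw":0},{"dx":0.14,"dy":0,"dz":0,"ax":0,"ay":0,"az":10,"claw":0},{"dx":0.17,"dy":0,"dz":0,"ax":0,"ay":0,"az":12,"claw":0},{"dx":0.17,"dy":0,"dz":0,"ax":0,"ay":0,"az":12,"claw":0}]'
python3 -c "
from h import *
s=observe();print(s['position'],s['force'],s['moment'],np.degrees(s['tool_rot'][2]))"
```

```text
clock: 13.15
position: [0.5588, 0.0444, 0.0694]
tool_rot: [3.141, -0.0, 1.151]
force: [0.4, 0.6, 8.5]
grip_width: 0.0086
[0.55880856 0.04440418 0.06939053] [0.39081442 0.62833464 8.45014868] [ 0.06438729 -0.08162671 -0.00837828] 65.93802534024076
```

```bash
python3 -m pendant '[{"dx":0.03,"dy":0,"dz":0,"ax":0,"ay":0,"az":2,"claw":0},{"dx":0.06,"dy":0,"dz":0,"ax":0,"ay":0,"az":4,"claw":0},{"dx":0.08,"dy":0,"dz":0,"ax":0,"ay":0,"az":6,"claw":0},{"dx":0.11,"dy":0,"dz":0,"ax":0,"ay":0,"az":8,"claw":0},{"dx":0.14,"dy":0,"dz":0,"ax":0,"ay":0,"az":10,"claw":0},{"dx":0.17,"dy":0,"dz":0,"ax":0,"ay":0,"az":12,"claw":0},{"dx":0.17,"dy":0,"dz":0,"ax":0,"ay":0,"az":12,"claw":0}]'
python3 -c "
from h import *
s=observe();print(s['position'],s['force'],s['moment'],np.degrees(s['tool_rot'][2]))"
```

```text
clock: 13.73
position: [0.5589, 0.0445, 0.0694]
tool_rot: [3.141, -0.001, 0.941]
force: [0.3, -0.0, 7.9]
grip_width: 0.0084
[0.55890189 0.04453694 0.06940075] [ 2.96173331e-01 -4.02814429e-03  7.87286989e+00] [ 0.03048795 -0.01533194 -0.03409629] 53.937405944460636
```

```bash
python3 -m pendant '[{"dx":0.03,"dy":0,"dz":0,"ax":0,"ay":0,"az":2,"claw":0},{"dx":0.06,"dy":0,"dz":0,"ax":0,"ay":0,"az":4,"claw":0},{"dx":0.08,"dy":0,"dz":0,"ax":0,"ay":0,"az":6,"claw":0},{"dx":0.11,"dy":0,"dz":0,"ax":0,"ay":0,"az":8,"claw":0},{"dx":0.14,"dy":0,"dz":0,"ax":0,"ay":0,"az":10,"claw":0},{"dx":0.17,"dy":0,"dz":0,"ax":0,"ay":0,"az":12,"claw":0},{"dx":0.17,"dy":0,"dz":0,"ax":0,"ay":0,"az":12,"claw":0}]'
python3 - <<'E'
from h import *
s=observe();print(s['position'],s['force'],s['moment'],np.degrees(s['tool_rot'][2]))
f=eyes.grab_frame("wrist"); crop(f,"pics/w11c.png",240,160,160,120,5);
E
```

```text
clock: 14.32
position: [0.559, 0.0447, 0.0694]
tool_rot: [3.141, -0.001, 0.732]
force: [0.2, -0.1, 8.7]
grip_width: 0.0084
[0.55897089 0.04468222 0.06939309] [ 0.17773461 -0.1194903   8.66130648] [ 0.02527071 -0.04473309 -0.01381752] 41.939633904410314
```

View pics/w11c.png

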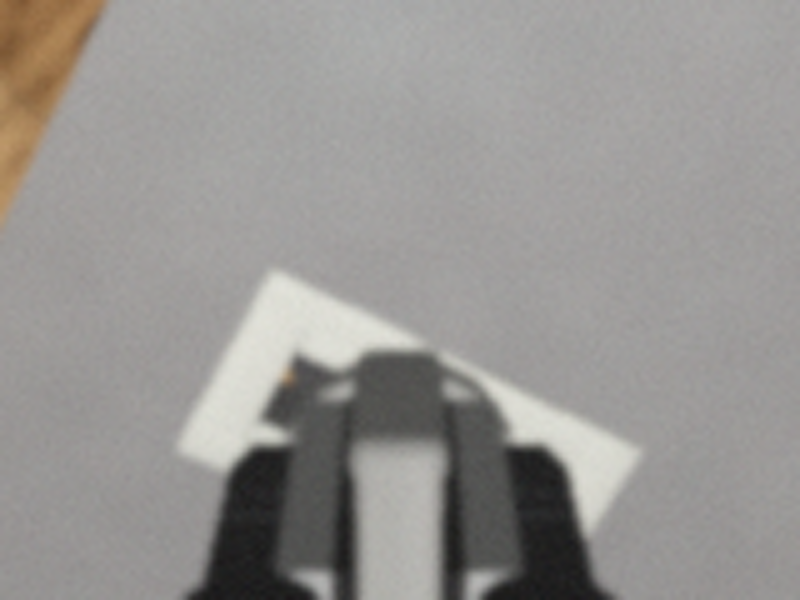

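```bash
cat > m.py <<'E'
from h import *
s=observe();print('F',s['force'].round(2),'M',s['moment'].round(3),'yaw',round(np.degrees(s['tool_rot'][2]),2),'z',round(s['position'][2],4))
E
python3 -m pendant '[{"dx":0.01,"dy":0,"dz":0,"ax":0,"ay":0,"az":1,"claw":0},{"dx":0.03,"dy":0,"dz":0,"ax":0,"ay":0,"az":2,"claw":0},{"dx":0.04,"dy":0,"dz":0,"ax":0,"ay":0,"az":3,"claw":0}]' >/dev/null; python3 m.py
python3 -m pendant '[{"dx":0.01,"dy":0,"dz":0,"ax":0,"ay":0,"az":1,"claw":0},{"dx":0.03,"dy":0,"dz":0,"ax":0,"ay":0,"az":2,"claw":0}]' >/dev/null; python3 m.py
```

```text
F [0.71 0.5  8.47] M [ 0.147 -0.055  0.026] yaw 39.03 z 0.0694
F [-0.14 -0.1   8.14] M [ 0.043 -0.019  0.081] yaw 37.03 z 0.0694
```

```bash
python3 -m pendant '[{"dx":0.01,"dy":0,"dz":0,"ax":0,"ay":0,"az":1,"claw":0},{"dx":0.02,"dy":0,"dz":0,"ax":0,"ay":0,"az":1.5,"claw":0}]' >/dev/null; python3 m.py
```

```text
F [-0.3  -0.71  7.78] M [ 0.056 -0.018  0.038] yaw 35.52 z 0.0694
```

```bash
python3 -m pendant '[{"dx":0.01,"dy":0,"dz":0,"ax":0,"ay":0,"az":1,"claw":0},{"dx":0.02,"dy":0,"dz":0,"ax":0,"ay":0,"az":1.5,"claw":0}]' >/dev/null; python3 m.py
```

```text
F [0.68 0.81 8.09] M [ 0.079 -0.053 -0.007] yaw 34.02 z 0.0694
```

```bash
cat >> m.py <<'E'
import sys
sys.exit(1 if s['moment'][2]>0.11 or abs(s['force'][2])>11 else 0)
E
python3 -m pendant '[{"dx":0.01,"dy":0,"dz":0,"ax":0,"ay":0,"az":1,"claw":0},{"dx":0.01,"dy":0,"dz":0,"ax":0,"ay":0,"az":1,"claw":0}]' >/dev/null; python3 m.py && 
python3 -m pendant '[{"dx":0.01,"dy":0,"dz":0,"ax":0,"ay":0,"az":1,"claw":0},{"dx":0.01,"dy":0,"dz":0,"ax":0,"ay":0,"az":1,"claw":0}]' >/dev/null; python3 m.py && 
python3 -m pendant '[{"dx":0.01,"dy":0,"dz":0,"ax":0,"ay":0,"az":1,"claw":0},{"dx":0.01,"dy":0,"dz":0,"ax":0,"ay":0,"az":1,"claw":0}]' >/dev/null; python3 m.py
```

```text
F [-0.57 -0.09  8.9 ] M [ 0.052 -0.025  0.02 ] yaw 33.01 z 0.0694
F [0.55 0.87 9.  ] M [ 0.1   -0.059  0.082] yaw 32.01 z 0.0694
F [ 0.26 -0.22  8.32] M [ 0.107 -0.054  0.026] yaw 31.01 z 0.0694
```

```bash
python3 -m pendant '[{"dx":0.01,"dy":0,"dz":0,"ax":0,"ay":0,"az":1,"claw":0},{"dx":0.01,"dy":0,"dz":0,"ax":0,"ay":0,"az":1,"claw":0}]' >/dev/null; python3 m.py && 
python3 -m pendant '[{"dx":0.01,"dy":0,"dz":0,"ax":0,"ay":0,"az":1,"claw":0},{"dx":0.01,"dy":0,"dz":0,"ax":0,"ay":0,"az":1,"claw":0}]' >/dev/null; python3 m.py && 
python3 -m pendant '[{"dx":0.01,"dy":0,"dz":0,"ax":0,"ay":0,"az":1,"claw":0},{"dx":0.01,"dy":0,"dz":0,"ax":0,"ay":0,"az":1,"claw":0}]' >/dev/null; python3 m.py
```

```text
F [-0.63  0.13  7.78] M [ 0.076 -0.045 -0.001] yaw 30.02 z 0.0694
F [0.45 0.71 8.82] M [ 0.073 -0.042  0.013] yaw 29.01 z 0.0694
F [-0.51 -0.15  8.4 ] M [ 0.046 -0.098  0.045] yaw 28.01 z 0.0694
```

```bash
python3 m.py && python3 -m pendant '[{"dx":0.01,"dy":0,"dz":0,"ax":0,"ay":0,"az":1,"claw":0},{"dx":0.01,"dy":0,"dz":0,"ax":0,"ay":0,"az":1,"claw":0}]' >/dev/null; python3 m.py && 
python3 -m pendant '[{"dx":0.01,"dy":0,"dz":0,"ax":0,"ay":0,"az":1,"claw":0},{"dx":0.01,"dy":0,"dz":0,"ax":0,"ay":0,"az":1,"claw":0}]' >/dev/null; python3 m.py && 
python3 -m pendant '[{"dx":0.01,"dy":0,"dz":0,"ax":0,"ay":0,"az":1,"claw":0},{"dx":0.01,"dy":0,"dz":0,"ax":0,"ay":0,"az":1,"claw":0}]' >/dev/null; python3 m.py
```

```text
F [-0.51 -0.15  8.4 ] M [ 0.046 -0.098  0.045] yaw 28.01 z 0.0694
F [-0.13  0.33  8.42] M [ 0.055 -0.005  0.045] yaw 27.01 z 0.0694
F [ 0.02 -0.14  8.23] M [ 0.054 -0.109  0.058] yaw 26.01 z 0.0694
F [ 0.57 -0.49  8.29] M [ 0.071 -0.061 -0.01 ] yaw 25.01 z 0.0694
```

```bash
python3 m.py && python3 -m pendant '[{"dx":0.01,"dy":0,"dz":0,"ax":0,"ay":0,"az":1,"claw":0},{"dx":0.01,"dy":0,"dz":0,"ax":0,"ay":0,"az":1,"claw":0}]' >/dev/null; python3 m.py && 
python3 -m pendant '[{"dx":0.01,"dy":0,"dz":0,"ax":0,"ay":0,"az":1,"claw":0},{"dx":0.01,"dy":0,"dz":0,"ax":0,"ay":0,"az":1,"claw":0}]' >/dev/null; python3 m.py && 
python3 -m pendant '[{"dx":0.01,"dy":0,"dz":0,"ax":0,"ay":0,"az":1,"claw":0},{"dx":0.01,"dy":0,"dz":0,"ax":0,"ay":0,"az":1,"claw":0}]' >/dev/null; python3 m.py && 
python3 -m pendant '[{"dx":0.01,"dy":0,"dz":0,"ax":0,"ay":0,"az":1,"claw":0},{"dx":0.01,"dy":0,"dz":0,"ax":0,"ay":0,"az":1,"claw":0}]' >/dev/null; python3 m.py
```

```text
F [ 0.57 -0.49  8.29] M [ 0.071 -0.061 -0.01 ] yaw 25.01 z 0.0694
F [ 0.45 -0.2   8.5 ] M [ 0.037 -0.034  0.047] yaw 24.01 z 0.0694
F [ 0.21 -0.63  8.22] M [ 0.052 -0.019  0.061] yaw 23.01 z 0.0694
F [0.5  0.11 8.57] M [ 0.093 -0.086 -0.054] yaw 22.01 z 0.0694
F [1.98 0.08 7.05] M [ 0.055 -0.319  0.086] yaw 21.02 z 0.0694
```

```bash
python3 m.py && python3 -m pendant '[{"dx":0.01,"dy":0,"dz":0,"ax":0,"ay":0,"az":1,"claw":0},{"dx":0.01,"dy":0,"dz":0,"ax":0,"ay":0,"az":1,"claw":0}]' >/dev/null; python3 m.py && 
python3 -m pendant '[{"dx":0.01,"dy":0,"dz":0,"ax":0,"ay":0,"az":1,"claw":0},{"dx":0.01,"dy":0,"dz":0,"ax":0,"ay":0,"az":1,"claw":0}]' >/dev/null; python3 m.py && 
python3 -m pendant '[{"dx":0.01,"dy":0,"dz":0,"ax":0,"ay":0,"az":1,"claw":0},{"dx":0.01,"dy":0,"dz":0,"ax":0,"ay":0,"az":1,"claw":0}]' >/dev/null; python3 m.py
```

```text
F [1.98 0.08 7.05] M [ 0.055 -0.319  0.086] yaw 21.02 z 0.0694
F [2.64 0.37 7.58] M [-0.022 -0.459  0.082] yaw 20.01 z 0.0694
F [ 2.36 -0.48  7.27] M [ 0.063 -0.692  0.078] yaw 19.02 z 0.0695
F [ 3.99 -0.77  5.75] M [ 0.016 -0.962  0.133] yaw 18.02 z 0.0695
```

```bash
python3 - <<'E'
from h import *
f=eyes.grab_frame("wrist"); crop(f,"pics/w12c.png",240,160,160,120,5); 
f=eyes.grab_frame("scene"); crop(f,"pics/s12c.png",200,130,120,90,6);
E
python3 m.py
```

```text
F [3.62 1.04 5.58] M [-0.008 -0.909  0.077] yaw 18.07 z 0.0695
```

View pics/w12c.png

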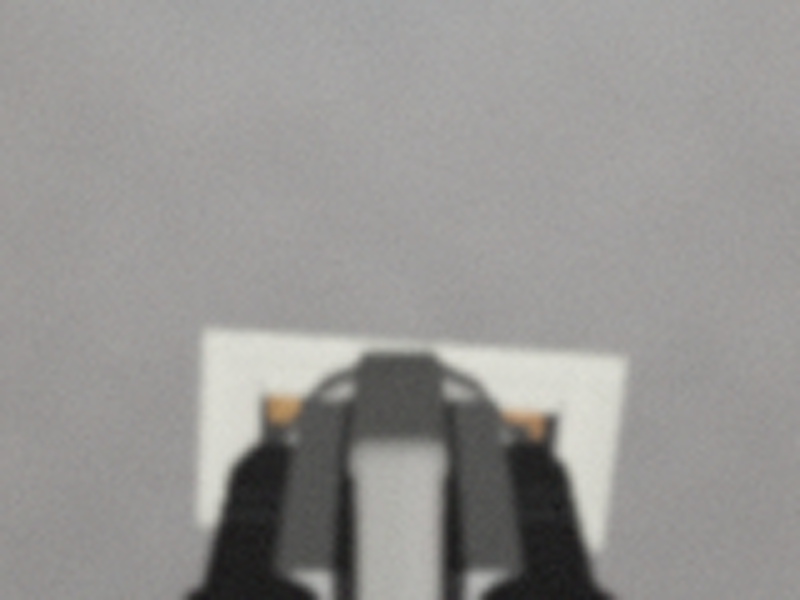

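View pics/s12c.png

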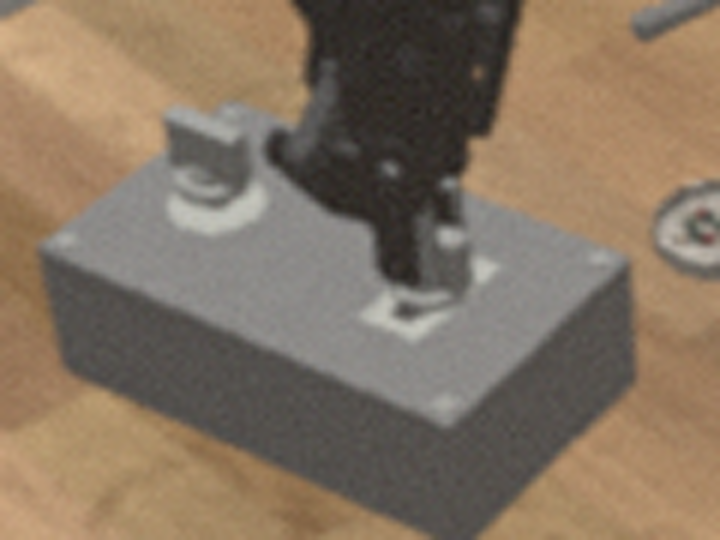

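```bash
python3 - <<'E'
from h import *
f=eyes.grab_frame("wrist")
full=lambda c:(np.array(c,float)+.5)/5-.5+[240,160]
s=observe();R=Ro.from_euler("xyz",s["tool_rot"]).as_matrix();p=s["position"]
def tool(P): return ((P-p)@R*1000).round(2)
T=tool(back(f,full([(203,328),(628,357),(605,550),(197,525)]),.06)); print(T.tolist(),T.mean(0))
d=T[1]+T[2]-T[0]-T[3]; print(np.degrees(np.arctan2(d[1],d[0])))
print("wing",tool(back(f,full([(352,440),(447,440)]),p[2]+.0218)),"wing bottom/collar", tool(back(f,full([(290,430),(508,430)]),p[2]-.003)))
print(s["qpos"])
# slot white region left end/right end
T=tool(back(f,full([(264,415),(557,430)]),.06)); print(T.tolist())
print(p)
E
python3 -m pendant '[{"dx":0,"dy":0,"dz":0,"ax":0,"ay":0,"az":0,"claw":0}]'>/dev/null; python3 m.py;python3 -m pendant '[{"dx":0,"dy":0,"dz":0,"ax":0,"ay":0,"az":0,"claw":0}]'>/dev/null; python3 m.py;python3 -m pendant '[{"dx":0,"dy":0,"dz":0,"ax":0,"ay":0,"az":0,"claw":0}]'>/dev/null; python3 m.py
```

```text
[[-24.2, -13.98, 9.42], [26.01, -10.23, 9.52], [24.5, 16.03, 9.54], [-26.09, 12.45, 9.43]] [0.055  1.0675 9.4775]
4.159128275322243
wing [[ -5.65 -15.88 -21.82]
 [  3.47 -15.88 -21.8 ]] wing bottom/collar [[-13.72  -3.99   2.97]
 [ 11.46  -3.98   3.02]]
[-0.483528    0.69809119  0.42744202  1.90754129 -0.46671975  0.6326817
  0.55313618]
[[-17.36, -2.62, 9.44], [17.94, -0.59, 9.51]]
[0.55981629 0.04474444 0.06947467]
F [ 3.52 -0.67  6.43] M [-0.047 -0.902  0.068] yaw 18.08 z 0.0695
F [4.55 0.14 5.8 ] M [ 0.035 -0.965  0.091] yaw 18.08 z 0.0695
F [4.14 0.01 5.18] M [-0.057 -0.964  0.102] yaw 18.08 z 0.0695
```

```bash
python3 -m pendant '[{"dx":0.3,"dy":0.1,"dz":0,"ax":0,"ay":0,"az":0,"claw":0},{"dx":0.4,"dy":0.15,"dz":0,"ax":0,"ay":0,"az":0,"claw":0},{"dx":0.4,"dy":0.15,"dz":0,"ax":0,"ay":0,"az":0,"claw":0}]'; python3 m.py;  python3 -m pendant '[{"dx":0.2,"dy":0.1,"dz":0,"ax":0,"ay":0,"az":0,"claw":0},{"dx":0.4,"dy":0.15,"dz":0,"ax":0,"ay":0,"az":0,"claw":0},{"dx":0.4,"dy":0.15,"dz":0,"ax":0,"ay":0,"az":0,"claw":0}]'; python3 m.py
```

```text
clock: 18.43
position: [0.56, 0.0448, 0.0694]
tool_rot: [3.141, -0.001, 0.316]
force: [1.6, -0.8, 7.6]
grip_width: 0.0078
F [ 1.62 -0.78  7.6 ] M [ 0.053 -0.438  0.113] yaw 18.08 z 0.0694
clock: 18.68
position: [0.5601, 0.0448, 0.0694]
tool_rot: [3.141, -0.001, 0.316]
force: [0.2, 1.4, 8.8]
grip_width: 0.0086
F [0.17 1.44 8.85] M [-0.06   0.019  0.047] yaw 18.08 z 0.0694
```

```bash
python3 -m pendant '[{"dx":0.01,"dy":0,"dz":0,"ax":0,"ay":0,"az":1,"claw":0},{"dx":0.01,"dy":0,"dz":0,"ax":0,"ay":0,"az":1,"claw":0}]' >/dev/null; python3 m.py && 
python3 -m pendant '[{"dx":0.01,"dy":0,"dz":0,"ax":0,"ay":0,"az":1,"claw":0},{"dx":0.01,"dy":0,"dz":0,"ax":0,"ay":0,"az":1,"claw":0}]' >/dev/null; python3 m.py
```

```text
F [1.78 0.91 8.09] M [ 0.105 -0.312  0.039] yaw 17.02 z 0.0694
F [2.18 0.61 6.8 ] M [ 0.107 -0.602  0.09 ] yaw 16.02 z 0.0695
```

```bash
python3 -m pendant '[{"dx":-0.1,"dy":-0.05,"dz":0,"ax":0,"ay":0,"az":-2,"claw":0},{"dx":-0.3,"dy":-0.1,"dz":0,"ax":0,"ay":0,"az":-4,"claw":0},{"dx":-0.5,"dy":-0.15,"dz":0,"ax":0,"ay":0,"az":-6,"claw":0},{"dx":-0.5,"dy":-0.15,"dz":0,"ax":0,"ay":0,"az":-6,"claw":0}]' ; python3 m.py
python3 -m pendant '[{"dx":0,"dy":0,"dz":-0.7,"ax":0,"ay":0,"az":0,"claw":0},{"dx":0,"dy":0,"dz":-1.5,"ax":0,"ay":0,"az":0,"claw":0},{"dx":0,"dy":0,"dz":-1.5,"ax":0,"ay":0,"az":0,"claw":0}]' ; python3 m.py
```

```text
clock: 19.35
position: [0.5597, 0.0447, 0.0695]
tool_rot: [3.141, -0.001, 0.388]
force: [0.4, 0.2, 8.1]
grip_width: 0.0082
F [0.43 0.19 8.1 ] M [-0.001 -0.22  -0.035] yaw 22.2 z 0.0695
clock: 19.6
position: [0.5597, 0.0447, 0.071]
tool_rot: [3.141, -0.001, 0.385]
force: [1.5, -0.4, 8.2]
grip_width: 0.0085
F [ 1.5  -0.36  8.23] M [ 0.03  -0.307  0.03 ] yaw 22.07 z 0.071
```

```bash
python3 -m pendant '[{"dx":0,"dy":0,"dz":-0.5,"ax":0,"ay":0,"az":0,"claw":0},{"dx":0,"dy":0,"dz":-1,"ax":0,"ay":0,"az":0,"claw":0},{"dx":0,"dy":0,"dz":-1,"ax":0,"ay":0,"az":0,"claw":0}]' >/dev/null; python3 m.py
python3 -m pendant '[{"dx":0,"dy":0,"dz":-0.5,"ax":0,"ay":0,"az":0,"claw":0},{"dx":0,"dy":0,"dz":-1,"ax":0,"ay":0,"az":0,"claw":0},{"dx":0,"dy":0,"dz":-1,"ax":0,"ay":0,"az":0,"claw":0}]' >/dev/null; python3 m.py
```

```text
F [3.44 0.77 4.77] M [-0.008 -0.636  0.022] yaw 22.07 z 0.0719
F [ 4.98  1.13 -0.95] M [ 0.121 -1.292  0.006] yaw 22.07 z 0.0726
```

```bash
python3 -m pendant '[{"dx":0.1,"dy":0,"dz":1,"ax":0,"ay":0,"az":0,"claw":0},{"dx":0.2,"dy":0,"dz":2,"ax":0,"ay":0,"az":0,"claw":0},{"dx":0.3,"dy":0.1,"dz":3.5,"ax":0,"ay":0,"az":0,"claw":0},{"dx":0.5,"dy":0.1,"dz":3.5,"ax":0,"ay":0,"az":0,"claw":0}]'; python3 m.py
python3 - <<'E'
from h import *
f=eyes.grab_frame("wrist"); crop(f,"pics/w13c.png",240,160,160,120,5); 
full=lambda c:(np.array(c,float)+.5)/5-.5+[240,160]
s=observe();R=Ro.from_euler("xyz",s["tool_rot"]).as_matrix();p=s["position"]
def tool(P): return ((P-p)@R*1000).round(2)
print("w10 plate",tool(back(f,full([(283,262),(513,262),(399,262),(399,300)]),p[2]-.0092)).tolist())
E
```

```text
clock: 20.43
position: [0.5597, 0.0447, 0.0692]
tool_rot: [-3.142, -0.0, 0.385]
force: [1.0, -0.6, 8.8]
grip_width: 0.0084
F [ 1.02 -0.55  8.75] M [-0.044 -0.316 -0.008] yaw 22.06 z 0.0692
w10 plate [[-14.55, -22.53, 9.2], [12.03, -22.55, 9.2], [-1.14, -22.54, 9.2], [-1.14, -17.8, 9.2]]
```

View pics/w13c.png

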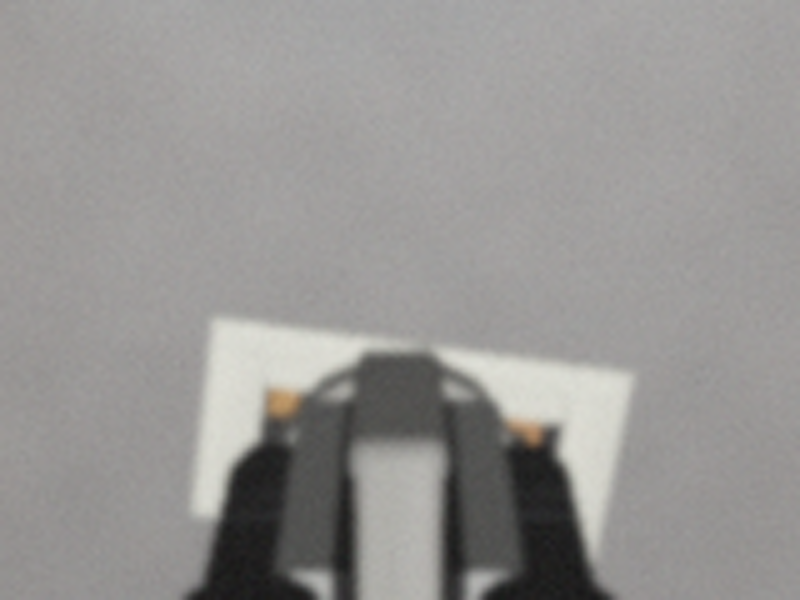

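Run:
```python
from h import *
f=eyes.grab_frame("wrist")
full=lambda c:(np.array(c,float)+.5)/5-.5+[240,160]
s=observe();R=Ro.from_euler("xyz",s["tool_rot"]).as_matrix();p=s["position"]
def tool(P): return ((P-p)@R*1000).round(2)
T=tool(back(f,full([(213,318),(635,374),(600,558),(190,515)]),p[2]-.0092)); print(T.tolist(),T.mean(0))
# corners 0,1 + known half width 13.3 perpendicular
d=(T[1]-T[0])[:2]; print(np.linalg.norm(d)); d/=np.linalg.norm(d); n=np.array([-d[1],d[0]])
c13=(T[0]+T[1])[:2]/2+n*13.3; print("slot centre tool meas",c13,"key-x ref -1.14")
th=lambda y:(np.array([np.cos(y),np.sin(y)]),np.array([np.sin(y),-np.cos(y)]))
y10=np.radians(104.06); x10,yy10=th(y10); T10=np.array([558.48,43.78])
x13,yy13=th(s["tool_rot"][2]); T13=p[:2]*1000
A=np.array([x10,x13]); b=np.array([x10@T10+0, x13@T13+c13[0]+1.14]); S=np.linalg.solve(A,b)
print("S",S,"T13",T13,"true y off 10",(S-T10)@yy10,"meas 2.8;  13:",(S-T13)@yy13,"meas",c13[1])
```

```text
[[-22.98, -15.46, 9.2], [26.84, -8.29, 9.2], [23.82, 16.82, 9.2], [-26.88, 10.78, 9.2]] [0.2    0.9625 9.2   ]
50.33330209712055
slot centre tool meas [0.03540942 1.28936579] key-x ref -1.14
S [561.0665025   44.42776521] T13 [559.67809915  44.72405299] true y off 10 2.6663823754165885 meas 2.8;  13: 0.7961551533492974 meas 1.2893657855284282
```

```bash
python3 -m pendant '[{"dx":0.4,"dy":-0.1,"dz":0,"ax":0,"ay":0,"az":0,"claw":0},{"dx":0.8,"dy":-0.3,"dz":0,"ax":0,"ay":0,"az":0,"claw":0},{"dx":1.1,"dy":-0.4,"dz":0,"ax":0,"ay":0,"az":0,"claw":0},{"dx":1.1,"dy":-0.4,"dz":0,"ax":0,"ay":0,"az":0,"claw":0}]'; python3 m.py
python3 -m pendant '[{"dx":0,"dy":0,"dz":0,"ax":0,"ay":0,"az":1,"claw":0},{"dx":0,"dy":0,"dz":0,"ax":0,"ay":0,"az":2,"claw":0},{"dx":0,"dy":0,"dz":0,"ax":0,"ay":0,"az":2,"claw":0}]'; python3 m.py
```

```text
clock: 20.87
position: [0.5599, 0.0449, 0.0691]
tool_rot: [3.142, 0.001, 0.385]
force: [-0.4, -3.4, 9.0]
grip_width: 0.0085
F [-0.39 -3.39  9.03] M [-0.791  0.352  0.051] yaw 22.04 z 0.0691
clock: 21.12
position: [0.56, 0.0452, 0.0692]
tool_rot: [-3.142, 0.001, 0.349]
force: [-0.7, -1.9, 8.0]
grip_width: 0.0084
F [-0.72 -1.92  7.98] M [-0.528  0.141 -0.019] yaw 19.98 z 0.0692
```

```bash
python3 -m pendant '[{"dx":-0.1,"dy":0.4,"dz":0,"ax":0,"ay":0,"az":1,"claw":0},{"dx":-0.1,"dy":0.4,"dz":0,"ax":0,"ay":0,"az":2,"claw":0},{"dx":-0.1,"dy":0.4,"dz":0,"ax":0,"ay":0,"az":2,"claw":0}]'; python3 m.py
python3 -m pendant '[{"dx":0,"dy":0,"dz":0,"ax":0,"ay":0,"az":1,"claw":0},{"dx":0,"dy":0,"dz":0,"ax":0,"ay":0,"az":1,"claw":0},{"dx":0,"dy":0,"dz":0,"ax":0,"ay":0,"az":1,"claw":0}]'; python3 m.py
```

```text
clock: 21.37
position: [0.5602, 0.045, 0.0692]
tool_rot: [-3.141, 0.001, 0.314]
force: [-0.3, -0.8, 8.4]
grip_width: 0.0086
F [-0.29 -0.84  8.43] M [-0.11   0.099  0.035] yaw 18.0 z 0.0692
clock: 21.62
position: [0.5603, 0.045, 0.0692]
tool_rot: [-3.141, 0.0, 0.298]
force: [2.0, -0.1, 7.7]
grip_width: 0.0083
F [ 2.03 -0.14  7.66] M [-0.082 -0.188  0.047] yaw 17.06 z 0.0692
```

```bash
python3 -m pendant '[{"dx":0.2,"dy":0,"dz":0,"ax":0,"ay":0,"az":1,"claw":0},{"dx":0.2,"dy":0,"dz":0,"ax":0,"ay":0,"az":1,"claw":0},{"dx":0.2,"dy":0,"dz":0,"ax":0,"ay":0,"az":1,"claw":0}]'; python3 m.py
python3 -m pendant '[{"dx":0.2,"dy":0,"dz":0,"ax":0,"ay":0,"az":1,"claw":0},{"dx":0.2,"dy":0,"dz":0,"ax":0,"ay":0,"az":1,"claw":0},{"dx":0.2,"dy":0,"dz":0,"ax":0,"ay":0,"az":1,"claw":0}]'; python3 m.py
```

```text
clock: 21.87
position: [0.5606, 0.0451, 0.0692]
tool_rot: [-3.142, 0.0, 0.28]
force: [0.6, -0.0, 6.9]
grip_width: 0.0084
F [ 0.59 -0.01  6.91] M [-0.115 -0.295  0.106] yaw 16.06 z 0.0692
clock: 22.12
position: [0.5609, 0.0451, 0.0692]
tool_rot: [3.142, 0.0, 0.263]
force: [1.2, -0.9, 7.7]
grip_width: 0.0085
F [ 1.2  -0.9   7.74] M [-0.095 -0.259  0.085] yaw 15.05 z 0.0692
```

```bash
python3 -m pendant '[{"dx":0.1,"dy":0,"dz":0,"ax":0,"ay":0,"az":1,"claw":0},{"dx":0.1,"dy":0,"dz":0,"ax":0,"ay":0,"az":1,"claw":0},{"dx":0.1,"dy":0,"dz":0,"ax":0,"ay":0,"az":1,"claw":0}]'; python3 m.py
python3 -m pendant '[{"dx":0.1,"dy":0,"dz":0,"ax":0,"ay":0,"az":1,"claw":0},{"dx":0.1,"dy":0,"dz":0,"ax":0,"ay":0,"az":1,"claw":0},{"dx":0.1,"dy":0,"dz":0,"ax":0,"ay":0,"az":1,"claw":0}]'; python3 m.py
python3 - <<'E'
from h import *
f=eyes.grab_frame("wrist"); crop(f,"pics/w14c.png",240,160,160,120,5)
E
```

```text
clock: 22.37
position: [0.561, 0.0451, 0.0693]
tool_rot: [3.141, 0.0, 0.245]
force: [1.5, -1.0, 6.4]
grip_width: 0.0084
F [ 1.5  -0.97  6.44] M [-0.159 -0.47   0.132] yaw 14.06 z 0.0693
clock: 22.62
position: [0.561, 0.0451, 0.0692]
tool_rot: [3.141, 0.0, 0.228]
force: [1.8, -1.6, 6.4]
grip_width: 0.0082
F [ 1.79 -1.65  6.36] M [-0.154 -0.363  0.351] yaw 13.08 z 0.0692
```

View pics/w14c.png

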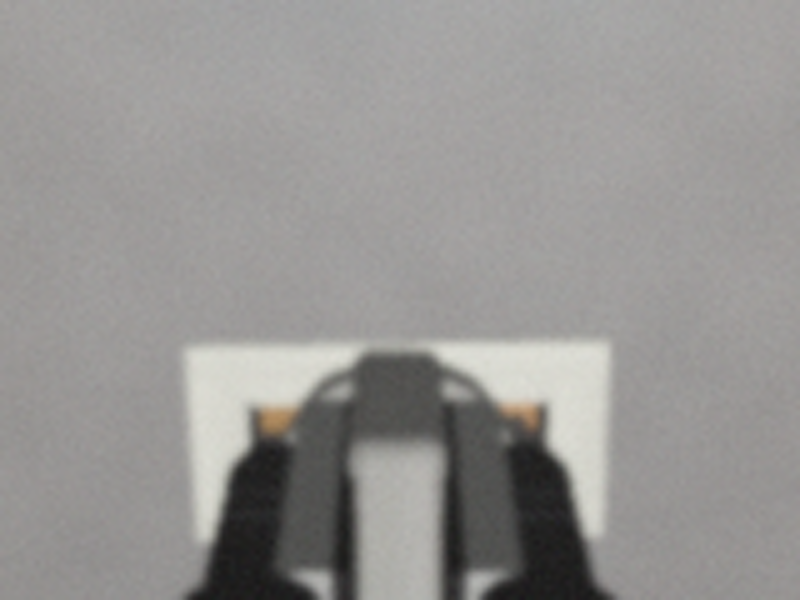

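```bash
python3 -m pendant '[{"dx":0,"dy":0,"dz":0,"ax":0,"ay":0,"az":-2,"claw":0},{"dx":0,"dy":0,"dz":0,"ax":0,"ay":0,"az":-2.5,"claw":0},{"dx":0,"dy":0,"dz":0,"ax":0,"ay":0,"az":-2.5,"claw":0}]'; python3 m.py
python3 -m pendant '[{"dx":0,"dy":0,"dz":-1,"ax":0,"ay":0,"az":0,"claw":0},{"dx":0,"dy":0,"dz":-2,"ax":0,"ay":0,"az":0,"claw":0},{"dx":0,"dy":0,"dz":-2,"ax":0,"ay":0,"az":0,"claw":0}]'; python3 m.py
python3 -m pendant '[{"dx":0,"dy":0,"dz":-0.5,"ax":0,"ay":0,"az":0,"claw":0},{"dx":0,"dy":0,"dz":-1,"ax":0,"ay":0,"az":0,"claw":0},{"dx":0,"dy":0,"dz":-1,"ax":0,"ay":0,"az":0,"claw":0}]'; python3 m.py
```

```text
clock: 22.92
position: [0.561, 0.0451, 0.0693]
tool_rot: [-3.141, 0.0, 0.272]
force: [0.3, 0.8, 8.0]
grip_width: 0.0083
F [0.3  0.84 8.03] M [-0.091 -0.166 -0.031] yaw 15.6 z 0.0693
clock: 23.17
position: [0.561, 0.0452, 0.0714]
tool_rot: [-3.141, 0.0, 0.272]
force: [0.9, -0.9, 8.4]
grip_width: 0.0083
F [ 0.87 -0.94  8.44] M [-0.109 -0.199  0.039] yaw 15.56 z 0.0714
clock: 23.42
position: [0.561, 0.0452, 0.0723]
tool_rot: [-3.142, 0.0, 0.272]
force: [1.2, -0.4, 7.4]
grip_width: 0.0085
F [ 1.16 -0.35  7.38] M [-0.14  -0.325 -0.016] yaw 15.56 z 0.0723
```

```bash
python3 -m pendant '[{"dx":0,"dy":0,"dz":-0.5,"ax":0,"ay":0,"az":0,"claw":0},{"dx":0,"dy":0,"dz":-1,"ax":0,"ay":0,"az":0,"claw":0},{"dx":0,"dy":0,"dz":-1,"ax":0,"ay":0,"az":0,"claw":0}]' >/dev/null; python3 m.py
python3 -m pendant '[{"dx":0,"dy":0,"dz":-0.5,"ax":0,"ay":0,"az":0,"claw":0},{"dx":0,"dy":0,"dz":-1,"ax":0,"ay":0,"az":0,"claw":0},{"dx":0,"dy":0,"dz":-1,"ax":0,"ay":0,"az":0,"claw":0}]' >/dev/null; python3 m.py
```

```text
F [ 1.12 -0.93  6.86] M [-0.115 -0.287 -0.02 ] yaw 15.56 z 0.0732
F [ 1.31 -1.22  6.51] M [-0.047 -0.317  0.019] yaw 15.56 z 0.0742
```

```bash
python3 -m pendant '[{"dx":0,"dy":0,"dz":-0.5,"ax":0,"ay":0,"az":0,"claw":0},{"dx":0,"dy":0,"dz":-1,"ax":0,"ay":0,"az":0,"claw":0},{"dx":0,"dy":0,"dz":-1,"ax":0,"ay":0,"az":0,"claw":0}]' >/dev/null; python3 m.py
python3 -m pendant '[{"dx":0,"dy":0,"dz":-0.5,"ax":0,"ay":0,"az":0,"claw":0},{"dx":0,"dy":0,"dz":-0.8,"ax":0,"ay":0,"az":0,"claw":0},{"dx":0,"dy":0,"dz":-0.8,"ax":0,"ay":0,"az":0,"claw":0}]' >/dev/null; python3 m.py
python3 -m pendant '[{"dx":0,"dy":0,"dz":-0.5,"ax":0,"ay":0,"az":0,"claw":0},{"dx":0,"dy":0,"dz":-0.5,"ax":0,"ay":0,"az":0,"claw":0}]' >/dev/null; python3 m.py
```

```text
F [ 2.18 -0.23  6.37] M [-0.107 -0.309 -0.04 ] yaw 15.56 z 0.0752
F [ 1.54 -0.39  5.68] M [-0.128 -0.354  0.029] yaw 15.56 z 0.076
F [ 1.25 -0.65  4.35] M [-0.238 -0.445  0.012] yaw 15.56 z 0.0764
```

```bash
python3 -m pendant '[{"dx":0,"dy":0,"dz":0,"ax":0,"ay":0,"az":0,"claw":10},{"dx":0,"dy":0,"dz":0,"ax":0,"ay":0,"az":0,"claw":12},{"dx":0,"dy":0,"dz":0,"ax":0,"ay":0,"az":0,"claw":16},{"dx":0,"dy":0,"dz":0,"ax":0,"ay":0,"az":0,"claw":22},{"dx":0,"dy":0,"dz":0,"ax":0,"ay":0,"az":0,"claw":30},{"dx":0,"dy":0,"dz":0,"ax":0,"ay":0,"az":0,"claw":40},{"dx":0,"dy":0,"dz":0,"ax":0,"ay":0,"az":0,"claw":40}]' 20; python3 m.py
python3 - <<'E'
from h import *
f=eyes.grab_frame("wrist"); crop(f,"pics/w15c.png",220,150,200,150,4)
f=eyes.grab_frame("scene"); crop(f,"pics/s15c.png",200,130,120,90,6);
E
```

```text
clock: 25.17
position: [0.561, 0.0454, 0.0764]
tool_rot: [-3.142, 0.0, 0.272]
force: [0.4, 0.1, -0.4]
grip_width: 0.0398
F [ 0.42  0.12 -0.37] M [-0.041 -0.026  0.069] yaw 15.58 z 0.0764
```

View pics/w15c.png

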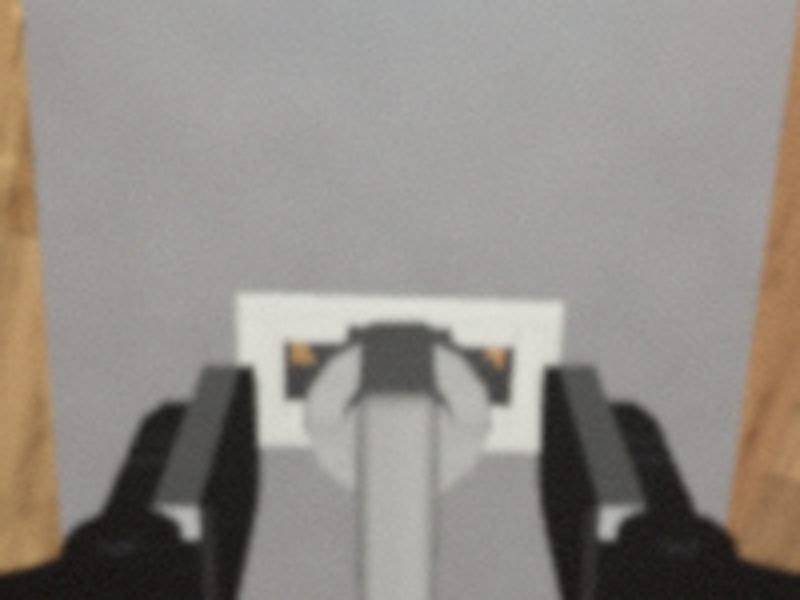

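View pics/s15c.png

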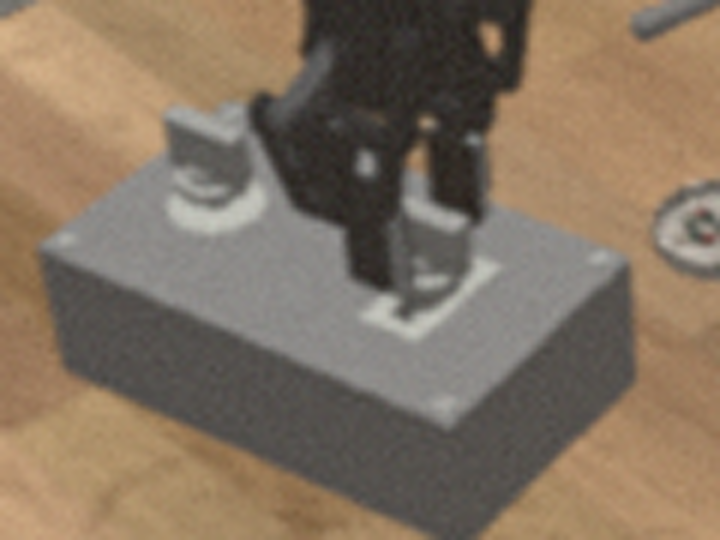

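```bash
python3 -m pendant '[{"dx":0,"dy":0,"dz":-5,"ax":0,"ay":0,"az":0,"claw":40},{"dx":0,"dy":0,"dz":-15,"ax":0,"ay":0,"az":0,"claw":40},{"dx":0,"dy":0,"dz":-30,"ax":0,"ay":0,"az":0,"claw":40},{"dx":0,"dy":0,"dz":-55,"ax":0,"ay":0,"az":0,"claw":40},{"dx":0,"dy":0,"dz":-80,"ax":0,"ay":0,"az":0,"claw":40},{"dx":0,"dy":0,"dz":-105,"ax":0,"ay":0,"az":0,"claw":40},{"dx":0,"dy":0,"dz":-125,"ax":0,"ay":0,"az":0,"claw":40},{"dx":0,"dy":0,"dz":-125,"ax":0,"ay":0,"az":0,"claw":40},{"dx":0,"dy":0,"dz":-125,"ax":0,"ay":0,"az":0,"claw":40}]'
python3 - <<'E'
from h import *
f=eyes.grab_frame("wrist"); crop(f,"pics/w16c.png",220,100,200,150,4)
f=eyes.grab_frame("scene"); crop(f,"pics/s16c.png",200,130,120,90,6);
E
```

```text
clock: 26.02
position: [0.5616, 0.0455, 0.203]
tool_rot: [-3.141, -0.002, 0.272]
force: [-0.3, -0.2, -0.7]
grip_width: 0.0401
```

View pics/w16c.png

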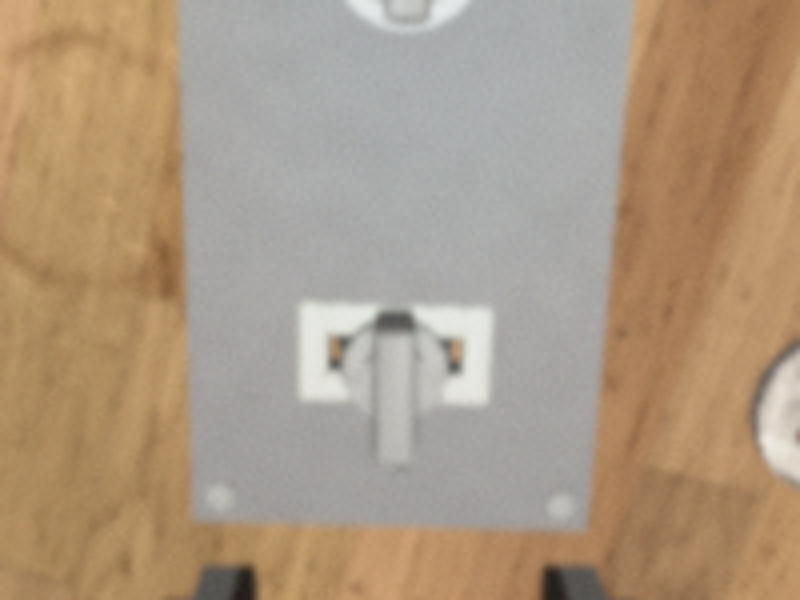

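View pics/s16c.png

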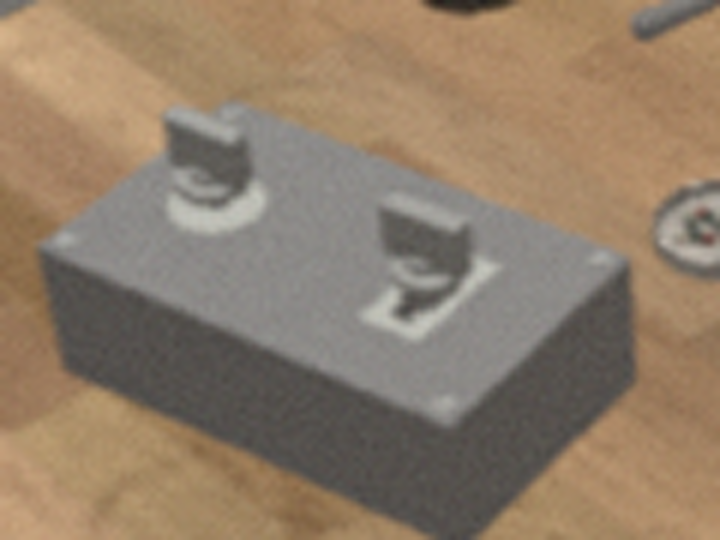

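Run:
```python
from h import *
f=eyes.grab_frame("scene")
c=np.array([.5611,.0444]); u=np.array([np.cos(np.radians(-74.4)),np.sin(np.radians(-74.4))]); 
for top in (.098,.092):
    P=[np.r_[c+s*u*.017+t*.005*np.array([-u[1],u[0]]),top] for s in(-1,1) for t in (-1,1)]
    print(top,((proj(f,P)-[200,130]+.5)*6-.5).round(0).tolist())
# known locked key
b=c+ .1*np.array([np.cos(np.radians(104)),np.sin(np.radians(104))])
P=[np.r_[b+s*u*.017+t*.005*np.array([-u[1],u[0]]),.098] for s in(-1,1) for t in (-1,1)]
print("other",((proj(f,P)-[200,130]+.5)*6-.5).round(0).tolist())
```

```text
0.098 [[370.0, 202.0], [386.0, 187.0], [449.0, 231.0], [465.0, 216.0]]
0.092 [[371.0, 215.0], [388.0, 200.0], [450.0, 245.0], [466.0, 229.0]]
other [[154.0, 116.0], [171.0, 102.0], [227.0, 143.0], [244.0, 129.0]]
```

Run:
```python
from h import *
f=eyes.grab_frame("scene"); cv2.imwrite("pics/s17.png",f["image"])
from workcell import job_done
print(job_done(), observe()["clock"])
```

```text
the job is handed in; nothing more can be done
the job is handed in; nothing more can be done
```

View pics/s17.png

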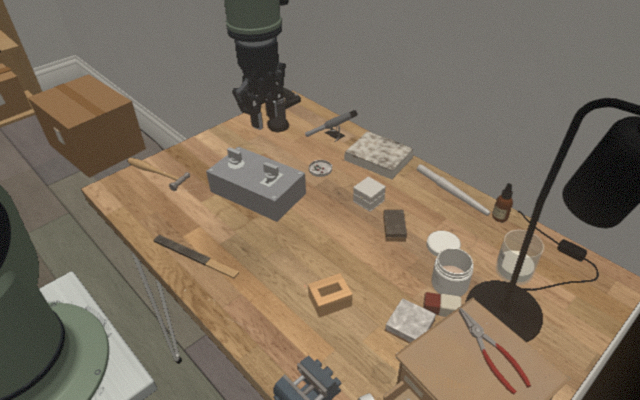

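The key is in the slot and, as far as I can check, locked. I pressed it down at about 8–9 N and turned it clockwise about 90° to the stop. I then backed off about 2.5°, let it rise into the notch, released it and withdrew, and handed in at about 26 s.

**Last checks:**
- **Rise:** The spring force stayed on the key while it rose from 24 mm to about 17 mm below the slot mouth, which is the lock depth. At the wrong angle it had been blocked about 21 mm below the mouth.
- **Pictures after release:** The key stands upright and level with the already locked key. The scene view fits the locked height of 38 mm above the lid better than a low position, to within about 3 mm. The ring box, sanding block and tin lid look unmoved, and the rest is empty.

**What did not go cleanly:**
- **False stop:** I first felt contact at about 82°, with the key roughly 1 mm off the slot's centre. I turned on to about 88° against a side force of about 4 N. I then backed off and tried to let the key rise, but it was blocked, so I pressed it back down, centred it and turned again to the real stop.
- **Twist at the stop:** One reading there was 0.351 N·m, right at the 0.35 limit, and I backed off at once. Noise on that reading is about 0.03 N·m.

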